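# Fetch the seal from behind the colours

### The arm

A 6-joint arm with a two-finger parallel gripper is mounted at the origin on a cart in front of the work surface, level with it; the furniture and walls round the work are solid. World frame = base frame: x ahead of the robot, y to its left, z up, the work surface at z = 0. Lengths are in m, angles in rad, forces in N, time in s.
With the tool pointing down it reaches from about 0.35 to 0.975 m from the base axis. Payload 4.9 kg.
Tool frame: the origin (TCP) lies on the front face of the gripper's body, between the roots of the fingers; the fingertips stand 73 mm ahead of it and the grasp point (between the pads) lies 54 mm ahead of it; z points along the fingers, y is the line along which they close (so a half turn about z gives the same grasp; the last joint's range is limited). The gripper opens to 85 mm and grips with 20 to 120 N. Pads are 22 mm wide; open, the fingers measure 114 mm over their backs; the gripper's body (76 mm by 85 mm) begins 54 mm behind the grasp point. The pads swing forward as they close: fully open they stand 13 mm farther back than shut.
Start: joints at [1.203, 0.053, 1.613, -0, 1.476, -0.119], TCP at [0.154, 0.606, 0.304] pointing down, gripper open.
Joint ranges: [-3.01, 3.01], [-1.01, 2.22], [0.06, 2.58], [-1.02, 4.17], [0.09, 2.62], [-3.14, 3.14]. Speed limits (rad/s): [2.57, 2.57, 3.14, 3.14, 3.14, 3.14].

### API

Orientations are given as a rotation vector (axis times angle).
In Python, from station import status, imaging, order gives the robot as it stands.
- The arm moves only by the tool arm_command, never from a script. Its argument "increments" is a list of rows, each an object with "slide": the shift along the tool's x, y, z in m, a list of three; "spin": the turn about the tool's z in degrees; "gripper": the opening, from -1 (shut) to 1 (fully open). In form: [{"slide": [x, y, z], "spin": spin, "gripper": gripper}, ...]. A call has 1 to 8 rows; each row is the pose to reach, as a shift and turn from the pose commanded when the call began, along the tool's axes at that moment; what a row does not reach only later rows make up. A row lasts 1/12 s, in which the tool goes at most 41.7 mm and 7.16 degrees, less where a joint would pass 70% of its speed; a pose out of reach is approached as far as the arm can. A call with a gripper value outside its range is refused whole. The fingers move at their own pace and stop on an object; "newtons" is the grip in N (left out, the last holds). Time passes only in rows, so rows that repeat a pose let the fingers close. It gives the time, the measured TCP pose, the force, the opening and the grip force at its end, in the units of the state.
- status.get_obs(): the state, without advancing time (a new reading comes with each control period).
- imaging.get_image(name): name is "scene" or "top"; returns a dict with "frame" (480x640x3 uint8, red, green, blue), "vfov" (degrees; the focal length in pixels is half the picture's height over the tangent of half this angle, whatever the lens; pixels are square), "cx", "cy" (the principal point, pixels), "k1" (the pictures are not rectified: a ray, as slopes to the right and down, at radius r is drawn at 1 + k1 r^2 times it, then the intrinsics apply), "view" (4x4, takes a point from world to camera coordinates). Camera axes: x right, y up, looking along -z (the intrinsics and any distortion apply to the point x, -y, -z); pixel columns grow to the right and rows downward; lengths in m; the calibration is good to about 2 mm. A picture is of the moment at which its call begins. There is no depth.
- order.finish_job(): hands the job in; it is judged then, once.
The state is a dict: "t": time; "q": joint angles; "dq": joint speeds; "effort": joint torques, N m; "tool_pos": TCP position; "tool_rot": TCP orientation; "contact_force": force on the tool from outside, world axes, zero at the start; "wrist_torque": the same for the moment, N m; "opening": finger opening in m; "grip_force": force on a finger pad.
Only numpy, scipy, OpenCV 4.12 (cv2) and the standard library are available. Lean on these libraries where they do the work, as an engineer would, in place of code of your own. Each camera call takes 0.05 s, during which the arm holds its last target. There are 200 camera calls.

### The job

I want to paint the cream seal that lies in the rack close behind the three underglaze bottles, which leave no room for a hand to take hold of it. First stand all three bottles upright on the white enamel tray, then lay the seal belly down on the middle of the banding wheel, and then put each bottle back upright in the rack, fully down in the bore behind the tile of its own colour. Never knock a bottle or the seal over.

Things in the scene. Friction and masses are not known exactly. Their poses are not given: they have to be found in the camera images.
- bottle_blue: underglaze bottle, dull grey-blue with a white cap; starts in the rack's bore behind the tile of its colour. Round, 47 mm diameter, 100 mm tall; the fixed cap, 31 mm diameter, takes the top 20 mm and is a good grip from above. About 85 g. Origin: centre of the underside, z up.
- bottle_red: underglaze bottle, dull brick-red with a white cap; starts in the rack's bore behind the tile of its colour. Round, 47 mm diameter, 104 mm tall; the fixed cap, 31 mm diameter, takes the top 20 mm and is a good grip from above. About 85 g. Origin: centre of the underside, z up.
- bottle_yellow: underglaze bottle, mustard yellow with a white cap; starts in the rack's bore behind the tile of its colour. Round, 47 mm diameter, 104 mm tall; the fixed cap, 31 mm diameter, takes the top 20 mm and is a good grip from above. About 85 g. Origin: centre of the underside, z up.
- seal: cream slip-cast seal, belly down on the cork behind the bottles: 116 mm long (x; head at -x), 68 wide over the flippers (y), 53 tall at the head, about 90 g. Origin: centre of the underside, z up; centre of mass at x = -9 mm. Sides are steepest at the neck: grip there across its y at x = -28, y = 0, 28 mm above the underside, 42 to 50 mm wide. Its back slopes and slips.
- tile_blue: dull grey-blue glazed tile with a white border, 22 (x) x 44 (y) x 5.5 mm, fixed on top of the rack's timber at the front: the bore behind it is the home of the bottle of that colour. Origin: centre of its underside, 44 mm above the table, z up, x into the rack. The bore's centre lies 45 mm along its +x; the bore is 58 mm wide, 16 mm deep, 3 mm chamfer, floor 28 mm above the table.
- tile_red: dull brick-red glazed tile with a white border, 22 (x) x 44 (y) x 5.5 mm, fixed on top of the rack's timber at the front: the bore behind it is the home of the bottle of that colour. Origin: centre of its underside, 44 mm above the table, z up, x into the rack. The bore's centre lies 45 mm along its +x; the bore is 58 mm wide, 16 mm deep, 3 mm chamfer, floor 28 mm above the table.
- tile_yellow: mustard yellow glazed tile with a white border, 22 (x) x 44 (y) x 5.5 mm, fixed on top of the rack's timber at the front: the bore behind it is the home of the bottle of that colour. Origin: centre of its underside, 44 mm above the table, z up, x into the rack. The bore's centre lies 45 mm along its +x; the bore is 58 mm wide, 16 mm deep, 3 mm chamfer, floor 28 mm above the table.
- rack: brown wooden rack, fixed, 224 (x, -108 to +116) x 230 (y) mm, front at -x. Origin: on the underside. Front: a timber 44 mm high (x -108 to -18) with three bores at x = -52, y = 64, 0, -64 mm. Behind it an open bay (x -18 to +108, y -107 to +107), cork floor 5 mm above the table, walls 34 mm high and 8 mm thick; fingers opened over the seal's neck to about 66 mm clear the timber.
- tray: square white enamel tray with a dark blue rim, fixed to one side of the rack, empty; 156 x 156 mm, rim 16 mm high, inside 148 x 148 mm, floor 3 mm above the table. Origin: centre of the underside, axes along its sides.
- wheel: small banding wheel (turntable), fixed on the other side of the rack, empty: dark iron foot; bright round head 160 mm in diameter with engraved rings, which turns with slight friction about the vertical axis through the origin; its flat top is 55 mm above the table. Origin: centre of the foot's underside.
Not all that is in view belongs to the job. What is shaped like the bottle_blue but orange is not meant.

How it is judged:
On the way, in this order (a step that is already met when the one before it is completed fails the run):
1. all three bottles stand upright and released inside the tray (x of bottle_blue in the frame of tray between -0.068 and 0.068 m and y of bottle_blue in the frame of tray between -0.068 and 0.068 m and z of bottle_blue in the frame of tray between -0.002 and 0.01 m and angle between each of bottle_blue, bottle_red, bottle_yellow's own z axis and vertical below 0.15 rad and contact force between each of bottle_blue, bottle_red, bottle_yellow and the fingers below 0.2 N and x of bottle_red in the frame of tray between -0.068 and 0.068 m and y of bottle_red in the frame of tray between -0.068 and 0.068 m and z of bottle_red in the frame of tray between -0.002 and 0.01 m and x of bottle_yellow in the frame of tray between -0.068 and 0.068 m and y of bottle_yellow in the frame of tray between -0.068 and 0.068 m and z of bottle_yellow in the frame of tray between -0.002 and 0.01 m), for 0.2 s.
2. the seal lies belly down, released, on the middle of the banding wheel (horizontal distance between seal and wheel below 0.015 m and z of seal in the frame of wheel between 0.048 and 0.064 m and angle between seal's own z axis and vertical below 0.2 rad and contact force between seal and the fingers below 0.2 N), for 0.2 s.
At the end, for the whole second after the job is handed in: Seal belly down on the wheel's head, origin within 15 mm of its axis; each bottle upright (0.1 rad) in the bore behind the tile of its own colour (within 10 mm of its centre along x and y, base within 4 mm of its floor); all released and at rest (all of step 2 and linear speed of each of seal, bottle_blue, bottle_red, bottle_yellow below 0.02 m/s and angular speed of each of seal, bottle_blue, bottle_red, bottle_yellow below 0.2 rad/s and x of bottle_blue in the frame of tile_blue between 0.035 and 0.055 m and y of bottle_blue in the frame of tile_blue between -0.01 and 0.01 m and z of bottle_blue in the frame of tile_blue between -0.02 and -0.012 m and angle between each of bottle_blue, bottle_red, bottle_yellow's own z axis and vertical below 0.1 rad and x of bottle_red in the frame of tile_red between 0.035 and 0.055 m and y of bottle_red in the frame of tile_red between -0.01 and 0.01 m and z of bottle_red in the frame of tile_red between -0.02 and -0.012 m and x of bottle_yellow in the frame of tile_yellow between 0.035 and 0.055 m and y of bottle_yellow in the frame of tile_yellow between -0.01 and 0.01 m and z of bottle_yellow in the frame of tile_yellow between -0.02 and -0.012 m); the robot touches nothing.
It fails at once if the blue bottle is tipped over (angle between bottle_blue's own z axis and vertical above 0.7 rad).
It fails at once if the red bottle is tipped over (angle between bottle_red's own z axis and vertical above 0.7 rad).
It fails at once if the yellow bottle is tipped over (angle between bottle_yellow's own z axis and vertical above 0.7 rad).
It fails at once if the seal is tipped over (angle between seal's own z axis and vertical above 0.7 rad).
It also fails if it takes over 141 s, if anything falls off the work surface, if the arm or the gripper's body presses on something with over 40 N, if the wrist force passes 120 N, or if a joint passes its speed limit or range.

## Working session

There is one attempt and no reset: what is moved stays moved. The work goes in short steps, Python scripts to look and compute and a tool call to move; the robot and the scene stay as the last step left them, time stands still between calls to the robot, and variables do not carry over. Pictures are saved under pics/ and viewed, at most 16 in all, crops included, and the job is handed in when it is done.

Besides the shell and the picture viewer there is one more tool, called after "Emit:" by a JSON object that holds its "api" and its "payload". arm_command: Moves the arm, as the interface text tells. Its arguments: {"type":"object","properties":{"increments":{"type":"array","items":{"type":"object","properties":{"slide":{"type":"array","items":{"type":"number"}},"spin":{"type":"number"},"gripper":{"type":"number"}}}},"newtons":{"type":"number"}},"required":["increments"]}

```bash
ls; mkdir -p pics; python3 - <<'E'
from station import status, imaging
import cv2, numpy as np
o=status.get_obs(); print(o)
for n in ("scene","top"):
    d=imaging.get_image(n); cv2.imwrite(f"pics/{n}0.png",d["frame"][:,:,::-1])
    print(n,{k:(v.round(4).tolist() if k=="view" else v) for k,v in d.items() if k!="frame"})
E
```

```text
pics
{'t': 0.0, 'q': array([ 1.20298547e+00,  5.34059318e-02,  1.61429941e+00, -1.30349249e-05,
        1.47601819e+00, -1.19008263e-01]), 'dq': array([-0.00043113, -0.00085264,  0.00034144, -0.00156563, -0.00164219,
        0.00181268]), 'effort': array([ 1.57435072e-03, -3.93669069e+01, -3.70184362e+01, -2.51794557e-05,
        6.88832137e-03, -6.84465988e-06]), 'tool_pos': array([0.15373655, 0.60530438, 0.30262921]), 'tool_rot': array([-0.38974664, -3.11681631,  0.00325291]), 'contact_force': array([-0.09812698, -0.06233026,  0.74236536]), 'wrist_torque': array([ 0.00941364, -0.04454516,  0.00218128]), 'grip_force': 0.0, 'opening': 0.08521733131588168}
scene {'vfov': 45.447431675013505, 'cx': 307.96551931971544, 'cy': 246.15249565034097, 'k1': -0.07072642124974293, 'view': [[0.8592, -0.5116, 0.005, -0.4725], [0.394, 0.6679, 0.6314, -0.1546], [-0.3263, -0.5405, 0.7755, -0.9794], [0.0, 0.0, 0.0, 1.0]]}
top {'vfov': 51.93869539576281, 'cx': 327.3547795776419, 'cy': 240.2920423391294, 'k1': 0.02308171578503778, 'view': [[-0.0252, -0.9993, -0.0258, -0.0906], [0.9949, -0.0276, 0.0974, -0.4707], [-0.098, -0.0232, 0.9949, -0.9405], [0.0, 0.0, 0.0, 1.0]]}
```

View pics/scene0.png

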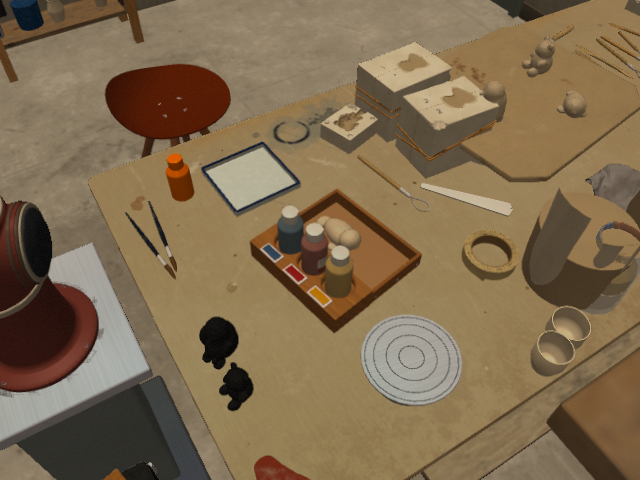

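View pics/top0.png

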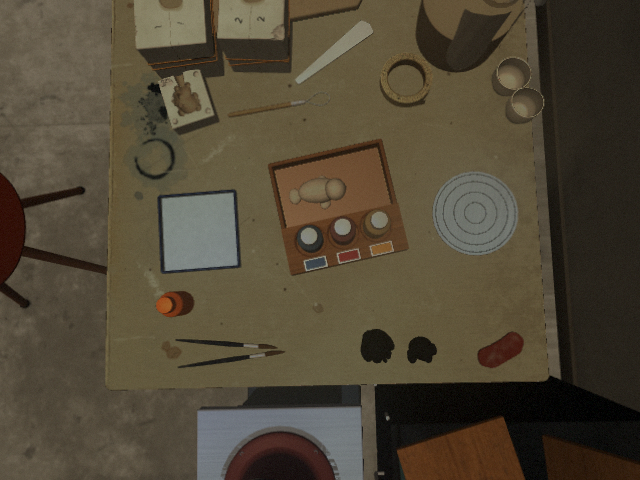

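The scene view shows the tray at about (250,177), the bottle caps at (290,213), (314,232) and (340,254), the seal at (338,233) and the wheel at (411,358). In the top view the tray is at (199,231), the caps are at (309,237), (342,227) and (377,219), the tiles at (316,263), (348,256) and (381,248), the seal at about (318,191) and the wheel at (475,213). The orange bottle at (170,304) is the decoy.

```bash
cat > h.py <<'E'
import numpy as np, cv2
from station import status, imaging
def K(d):
    f=240/np.tan(np.radians(d["vfov"]/2)); return np.array([[f,0,d["cx"]],[0,f,d["cy"]],[0,0,1.]])
def ray(d,px):
    s=cv2.undistortPoints(np.array(px,float).reshape(-1,1,2),K(d),np.array([d["k1"],0,0,0,0.])).reshape(-1,2)
    V=np.array(d["view"]); R=V[:3,:3]; v=np.c_[s[:,0],-s[:,1],-np.ones(len(s))]@R
    return -R.T@V[:3,3], v
def onz(d,px,z):
    c,v=ray(d,px); return c+v*((z-c[2])/v[:,2])[:,None]
def tri(d1,p1,d2,p2):
    c1,v1=ray(d1,p1); c2,v2=ray(d2,p2); out=[]
    for a,b in zip(v1,v2):
        s=np.linalg.lstsq(np.c_[a,-b],c2-c1,rcond=None)[0]
        P,Q=c1+a*s[0],c2+b*s[1]; out.append([*((P+Q)/2),np.linalg.norm(P-Q)])
    return np.array(out)
def proj(d,P):
    V=np.array(d["view"]); p=(V@np.r_[P,1])[:3]; x,y=p[0]/-p[2],-p[1]/-p[2]; k=1+d["k1"]*(x*x+y*y)
    return (K(d)@[x*k,y*k,1])[:2]
E
python3 - <<'E'
from h import *
for n,(x0,y0,x1,y1),s in(("scene",(235,180,425,330),4),("top",(260,130,415,280),4)):
    d=imaging.get_image(n); cv2.imwrite(f"pics/{n}_c.png",cv2.resize(d["frame"][y0:y1,x0:x1,::-1],None,fx=s,fy=s,interpolation=cv2.INTER_CUBIC))
E
```

```text
(no output)
```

View pics/scene_c.png

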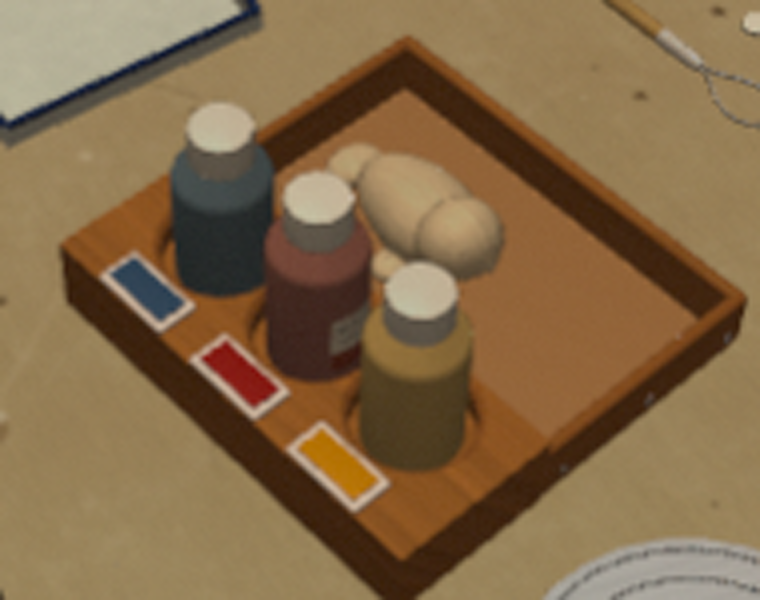

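View pics/top_c.png

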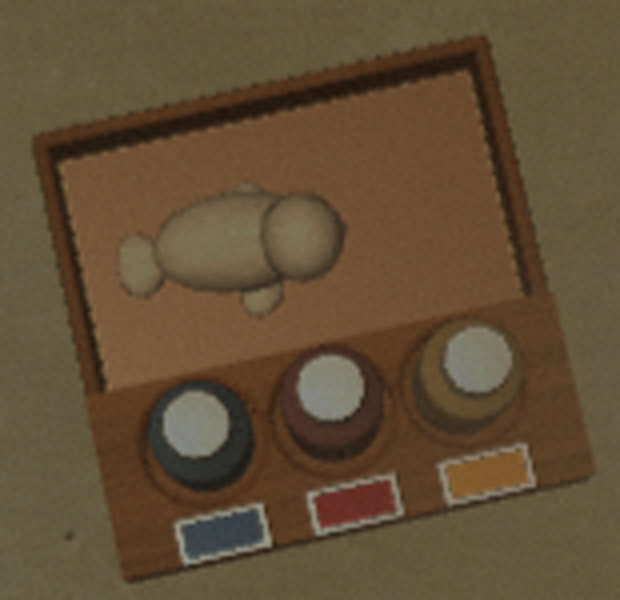

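The scene crop shows the cap tops at (220,130), (318,198) and (421,292), the tiles at (147,292), (240,376) and (338,466), and the seal's head at (460,235). The top crop shows cap tops at (197,425), (330,387) and (477,360), and the seal with its head on the right at (303,237) and tail at (140,265), so its head points to world −y.

```bash
cat > m.py <<'E'
from h import *
def blobs(d,m,amin,box):
    m=m.astype(np.uint8); x0,y0,x1,y1=box; w=np.zeros_like(m); w[y0:y1,x0:x1]=m[y0:y1,x0:x1]
    cs,_=cv2.findContours(w,cv2.RETR_EXTERNAL,cv2.CHAIN_APPROX_NONE)
    return sorted([c for c in cs if cv2.contourArea(c)>amin],key=lambda c:c[:,0,0].mean())
def cen(c):
    m=cv2.moments(c); return np.array([m["m10"]/m["m00"],m["m01"]/m["m00"]])
E
python3 - <<'E'
from m import *
S,T=imaging.get_image("scene"),imaging.get_image("top")
for d,box in((S,(200,130,430,335)),(T,(262,130,415,280))):
    d["hsv"]=cv2.cvtColor(d["frame"],cv2.COLOR_RGB2HSV); h=d["hsv"]
    print("white")
    for th in (130,150):
        for c in blobs(d,(h[...,2]>th)&(h[...,1]<70),15,box): print(th,cen(c).round(1),cv2.contourArea(c),cv2.boundingRect(c))
    print("tiles inner")
    for c in blobs(d,(h[...,1]>110)&(h[...,0]>90)&(h[...,0]<125)&(h[...,2]>70),20,box): print("b",cen(c).round(1),cv2.contourArea(c))
    for c in blobs(d,(h[...,1]>150)&((h[...,0]>172)|(h[...,0]<5))&(h[...,2]>90),20,box): print("r",cen(c).round(1),cv2.contourArea(c))
    for c in blobs(d,(h[...,1]>150)&(h[...,0]>14)&(h[...,0]<26)&(h[...,2]>130),20,box): print("y",cen(c).round(1),cv2.contourArea(c))
for d,pts in((S,[(250,220),(290,212),(314,229),(272,243),(349,240)]),(T,[(199,231),(309,237),(316,264),(338,188),(310,190),(330,163)])):
    print([d["hsv"][y,x].tolist() for x,y in pts])
E
```

```text
white
130 [249.8 177.5] 2884.0 (206, 147, 89, 63)
130 [271.5 252.7] 190.5 (261, 244, 22, 19)
130 [289.6 211.6] 138.5 (282, 206, 16, 12)
130 [295.1 277.9] 26.0 (283, 269, 24, 15)
130 [314.1 229.2] 148.0 (306, 223, 18, 13)
130 [320.3 300.9] 22.5 (308, 292, 24, 15)
130 [339.9 252.4] 172.0 (332, 245, 17, 15)
130 [401.9 325.4] 963.0 (367, 314, 63, 21)
130 [404.6 191.4] 19.5 (400, 188, 11, 8)
130 [425.2 185.7] 32.0 (421, 183, 9, 7)
150 [249.8 177.6] 2848.5 (207, 148, 88, 62)
150 [271.4 256.5] 25.0 (261, 247, 22, 16)
150 [289.6 211.6] 135.5 (282, 206, 16, 12)
150 [294.5 277.6] 24.0 (283, 269, 24, 15)
150 [314.1 229.2] 148.0 (306, 223, 18, 13)
150 [319.9 300.8] 21.5 (308, 292, 24, 15)
150 [339.9 252.4] 165.0 (332, 246, 17, 14)
150 [398.9 323.3] 370.0 (367, 314, 63, 21)
150 [407.6 330.4] 275.5 (384, 325, 46, 10)
150 [425.2 185.7] 32.0 (421, 183, 9, 7)
tiles inner
b [271.  250.1] 28.0
r [294.6 273. ] 109.0
y [319.1 295.5] 128.0
y [336.  268.4] 98.0
white
130 [308.1 235.4] 139.0 (301, 228, 15, 15)
130 [342.  226.2] 161.0 (335, 219, 15, 15)
tiles inner
r [347.6 255.3] 78.5
[[19, 107, 152], [20, 53, 193], [20, 55, 196], [14, 200, 143], [17, 102, 170]]
[[75, 19, 132], [30, 21, 131], [101, 55, 74], [17, 98, 125], [23, 83, 120], [13, 137, 108]]
```

```bash
python3 - <<'E'
from m import *
np.set_printoptions(precision=4,suppress=True)
S,T=imaging.get_image("scene"),imaging.get_image("top")
def hulls(d,th,sat,box,amin=5):
    h=cv2.cvtColor(d["frame"],cv2.COLOR_RGB2HSV); m=((h[...,2]>th)&(h[...,1]<sat)).astype(np.uint8)
    m=cv2.morphologyEx(m,cv2.MORPH_CLOSE,np.ones((2,2)))
    return [cv2.convexHull(c) for c in blobs(d,m,amin,box)]
for th in (90,100,110):
  print(th,[(cen(c).round(1).tolist(),cv2.contourArea(c)) for c in hulls(T,th,80,(285,195,410,280))])
for th in (120,140):
  print(th,[(cen(c).round(1).tolist(),cv2.contourArea(c)) for c in hulls(S,th,95,(255,200,360,315))])
# tray: rim dark blue outer contour
for d,box in((T,(140,170,260,290)),(S,(190,130,310,225))):
    h=cv2.cvtColor(d["frame"],cv2.COLOR_RGB2HSV)
    m=((h[...,0]>95)&(h[...,0]<130)&(h[...,1]>90)&(h[...,2]<110)).astype(np.uint8)
    c=max(blobs(d,m,20,box),key=cv2.contourArea); c=cv2.convexHull(c)
    q=cv2.approxPolyDP(c,6,True)[:,0]; P=onz(d,q,0.016); print("tray",q.tolist(),P,P.mean(0))
# wheel
for d,box in((T,(420,160,530,265)),(S,(350,305,475,415))):
    h=cv2.cvtColor(d["frame"],cv2.COLOR_RGB2HSV)
    m=((h[...,1]<50)&(h[...,2]>90)).astype(np.uint8); m=cv2.morphologyEx(m,cv2.MORPH_CLOSE,np.ones((5,5)))
    c=max(blobs(d,m,20,box),key=cv2.contourArea); P=onz(d,cv2.convexHull(c)[:,0],0.055)
    e=cv2.fitEllipse(P[:,:2].astype(np.float32)*1000); print("wheel",e, cv2.fitEllipse(c))
E
```

```text
90 [([309.5, 236.5], 191.5), ([316.3, 263.9], 246.5), ([343.1, 227.5], 202.0), ([349.3, 256.7], 239.0), ([380.0, 220.4], 202.0), ([382.3, 249.2], 243.5)]
100 [([309.5, 236.6], 190.0), ([316.4, 264.0], 243.5), ([343.1, 227.5], 200.0), ([349.3, 256.7], 239.0), ([380.0, 220.4], 201.0), ([382.3, 249.2], 242.0)]
110 [([309.5, 236.6], 188.5), ([316.3, 264.0], 242.0), ([343.1, 227.5], 195.0), ([349.3, 256.7], 239.0), ([380.0, 220.5], 192.5), ([382.3, 249.2], 242.0)]
120 [([272.4, 253.6], 217.5), ([290.4, 212.4], 172.0), ([295.4, 275.1], 237.5), ([315.3, 230.0], 172.0), ([320.0, 297.5], 260.0), ([340.5, 252.9], 207.0)]
140 [([272.4, 253.6], 215.0), ([290.6, 212.1], 162.5), ([295.6, 275.0], 228.0), ([315.3, 229.9], 165.0), ([320.0, 297.4], 257.5), ([340.5, 253.1], 193.0)]Traceback (most recent call last):
  File "<stdin>", line 16, in <module>
ValueError: max() iterable argument is empty
```

```bash
python3 - <<'E'
from m import *
np.set_printoptions(precision=4,suppress=True)
S,T=imaging.get_image("scene"),imaging.get_image("top")
def hulls(d,th,sat,box,amin=5):
    h=cv2.cvtColor(d["frame"],cv2.COLOR_RGB2HSV); m=((h[...,2]>th)&(h[...,1]<sat)).astype(np.uint8)
    m=cv2.morphologyEx(m,cv2.MORPH_CLOSE,np.ones((3,3)))
    return [cv2.convexHull(c) for c in blobs(d,m,amin,box)]
a=[cen(c) for c in hulls(T,100,80,(285,195,410,280))]; b=[cen(c) for c in hulls(S,140,80,(255,200,360,315))]
print(np.array(a),np.array(b))
caps=tri(T,a[0::2],S,[b[1],b[3],b[5]]); print("caps",caps)
tl=tri(T,a[1::2],S,[b[0],b[2],b[4]]); print("tiles",tl, np.linalg.norm(np.diff(tl[:,:2],axis=0),axis=1))
tz=(onz(T,a[1::2],.0495)+onz(S,[b[0],b[2],b[4]],.0495))/2; print(tz)
u=tz[0]-tz[2]; u/=np.linalg.norm(u); X=np.array([u[1],-u[0],0]); print("rack y,x",u,X,"yaw",np.degrees(np.arctan2(X[1],X[0])))
print("bores",tz+.045*X)
for d,box in((T,(140,170,260,290)),(S,(195,135,305,220))):
    h=cv2.cvtColor(d["frame"],cv2.COLOR_RGB2HSV)
    m=((h[...,1]<60)&(h[...,2]>115)).astype(np.uint8)
    c=max(blobs(d,m,20,box),key=cv2.contourArea)
    q=cv2.approxPolyDP(cv2.convexHull(c),6,True)[:,0]; P=onz(d,q,0.006); print("tray",q.tolist(),P,P.mean(0),np.linalg.norm(P-np.roll(P,1,0),axis=1))
W=[]
for d,box in((T,(420,160,530,265)),(S,(350,305,475,415))):
    h=cv2.cvtColor(d["frame"],cv2.COLOR_RGB2HSV)
    m=((h[...,1]<50)&(h[...,2]>90)).astype(np.uint8); m=cv2.morphologyEx(m,cv2.MORPH_CLOSE,np.ones((5,5)))
    c=max(blobs(d,m,20,box),key=cv2.contourArea); P=onz(d,cv2.convexHull(c)[:,0],0.055)
    W.append(cv2.fitEllipse(c)[0]); print("wheel",cv2.fitEllipse(P[:,:2].astype(np.float32)*1000),W[-1])
print(tri(T,[W[0]],S,[W[1]]))
# seal
for d,box in((T,(270,150,400,225)),(S,(300,200,380,255))):
    h=cv2.cvtColor(d["frame"],cv2.COLOR_RGB2HSV)
    m=((h[...,1]<112)&(h[...,2]>70)&(h[...,0]>12)).astype(np.uint8)
    for c in blobs(d,m,60,box): print("seal",cen(c),cv2.contourArea(c),cv2.boundingRect(c),cv2.minAreaRect(c))
E
```

```text
[[308.5298 235.564 ]
 [315.3469 263.0299]
 [342.1042 226.4583]
 [348.3937 255.6296]
 [378.9798 219.4677]
 [381.2481 248.1649]] [[271.2109 252.6204]
 [289.6084 211.3025]
 [295.2076 276.5053]
 [314.1237 229.0356]
 [320.146  299.2331]
 [339.6916 252.3647]]
caps [[ 0.4677 -0.0731  0.126   0.0014]
 [ 0.4817 -0.1321  0.1294  0.0016]
 [ 0.4918 -0.1963  0.1293  0.0011]]
tiles [[ 0.4237 -0.08    0.0464  0.0014]
 [ 0.4369 -0.1433  0.0384  0.0021]
 [ 0.4497 -0.2066  0.0378  0.0025]] [0.0646 0.0645]
[[ 0.4231 -0.0812  0.0495]
 [ 0.4346 -0.1467  0.0495]
 [ 0.4471 -0.2093  0.0495]]
rack y,x [-0.1844  0.9829  0.    ] [0.9829 0.1844 0.    ] yaw 10.623954096155078
bores [[ 0.4673 -0.0729  0.0495]
 [ 0.4788 -0.1384  0.0495]
 [ 0.4913 -0.201   0.0495]]
tray [[232, 193], [236, 263], [166, 270], [163, 199]] [[0.5706 0.0868 0.006 ]
 [0.4294 0.0797 0.006 ]
 [0.4193 0.2192 0.006 ]
 [0.5624 0.2262 0.006 ]] [0.4954 0.153  0.006 ] [0.1396 0.1413 0.1398 0.1432]
tray [[263, 147], [294, 183], [236, 209], [206, 171]] [[0.5662 0.2243 0.006 ]
 [0.569  0.0897 0.006 ]
 [0.4304 0.0847 0.006 ]
 [0.424  0.2182 0.006 ]] [
[... 586 characters left out ...]
5 (289, 176, 56, 28) ((316.18359375, 189.1795196533203), (25.08601951599121, 55.981903076171875), 82.23483276367188)
seal [342.1981 221.5459] 69.0 (334, 218, 17, 7) ((342.0, 221.0), (6.0, 16.0), 90.0)
seal [378.7525 218.2186] 184.5 (370, 211, 18, 14) ((378.5, 217.5), (13.0, 17.0), 90.0)
seal [394.1863 169.4558] 420.5 (385, 150, 15, 57) ((392.0, 178.0), (56.0, 14.0), 90.0)
seal [305.4008 203.4603] 84.0 (300, 200, 17, 11) ((308.0, 205.0), (10.0, 16.0), 90.0)
seal [333.6558 234.6568] 1211.5 (305, 216, 55, 39) ((332.48529052734375, 234.691162109375), (54.365047454833984, 34.64271545410156), 30.963756561279297)
seal [368.5425 205.0721] 166.5 (355, 200, 25, 19) ((367.0, 209.0), (18.0, 24.0), 90.0)
```

```bash
python3 - <<'E'
from m import *
np.set_printoptions(precision=4,suppress=True)
S,T=imaging.get_image("scene"),imaging.get_image("top")
t=[(315.35,263.03),(348.39,255.63),(381.25,248.16)]; s=[(271.4,252.6),(294.5,274.1),(319,296.5)]
tl=tri(T,t,S,s); print(tl)
tz=(onz(T,t,.047)+onz(S,s,.047))/2
u=tz[0]-tz[2]; print(np.linalg.norm(u)); u/=np.linalg.norm(u); X=np.array([u[1],-u[0],0]); print(X,np.degrees(np.arctan2(X[1],X[0])))
c=tz.mean(0)+.045*X; print("bores b,r,y",c+.064*u,c,c-.064*u)
E
```

```text
[[ 0.4238 -0.0801  0.0464  0.0017]
 [ 0.4361 -0.143   0.0459  0.0014]
 [ 0.4485 -0.2056  0.046   0.0012]]
0.127868167685832
[0.9814 0.1921 0.    ] 11.074019644891004
bores b,r,y [ 0.4678 -0.0717  0.047 ] [ 0.4801 -0.1345  0.047 ] [ 0.4924 -0.1973  0.047 ]
```

Emit:
{"api": "arm_command", "payload": {"increments": [{"slide": [0,0,0],"spin": 7,"gripper": 1},{"slide": [0,0,0],"spin": 14,"gripper": 1},{"slide": [0,0,0],"spin": 21,"gripper": 1},{"slide": [0,0,0],"spin": 28,"gripper": 1},{"slide": [0,0,0],"spin": 35,"gripper": 1},{"slide": [0,0,0],"spin": 42,"gripper": 1},{"slide": [0,0,0],"spin": 49,"gripper": 1},{"slide": [0,0,0],"spin": 56,"gripper": 1}], "newtons": 30}}

```text
t: 1.27
tool_pos: [0.1539, 0.6058, 0.304]
tool_rot: [-1.815, -2.564, -0.0]
contact_force: [-0.3, 0.6, 0.2]
opening: 0.0853
grip_force: 0.0
```

Emit:
{"api": "arm_command", "payload": {"increments": [{"slide": [-0.3,0.028,0],"spin": 8.3,"gripper": 1},{"slide": [-0.3,0.028,0],"spin": 8.3,"gripper": 1},{"slide": [-0.3,0.028,0],"spin": 8.3,"gripper": 1},{"slide": [-0.3,0.028,0],"spin": 8.3,"gripper": 1},{"slide": [-0.3,0.028,0],"spin": 8.3,"gripper": 1},{"slide": [-0.3,0.028,0],"spin": 8.3,"gripper": 1},{"slide": [-0.3,0.028,0],"spin": 8.3,"gripper": 1},{"slide": [-0.3,0.028,0],"spin": 8.3,"gripper": 1}]}}

```text
t: 1.93
tool_pos: [0.2831, 0.3292, 0.304]
tool_rot: [1.993, 2.426, 0.0]
contact_force: [-0.0, -0.4, -0.1]
opening: 0.0855
grip_force: 0.0
```

```bash
cat > go.py <<'E'
import sys, numpy as np
from scipy.spatial.transform import Rotation as R
from station import status
o=status.get_obs(); M=R.from_rotvec(o["tool_rot"]).as_matrix()
for a in sys.argv[1:]:
    v=list(map(float,a.split(","))); d=np.array(v[:3])-o["tool_pos"]
    y=np.degrees(np.arctan2(M[1,1],M[0,1])); print(a,"slide",(M.T@d).round(4),"spin",round((y-v[3]+90)%180-90,2) if len(v)>3 else "")
print("pos",o["tool_pos"].round(4),"t",round(o["t"],2))
E
python3 go.py 0.4677,-0.0725,0.24,11.1
```

```text
0.4677,-0.0725,0.24,11.1 slide [-0.4298  0.1031  0.0648] spin 0.08
pos [0.2831 0.3292 0.304 ] t 1.93
```

Emit:
{"api": "arm_command", "payload": {"increments": [{"slide": [-0.215,0.052,0.032],"gripper": 1},{"slide": [-0.215,0.052,0.032],"gripper": 1},{"slide": [-0.215,0.052,0.032],"gripper": 1},{"slide": [-0.215,0.052,0.032],"gripper": 1},{"slide": [-0.215,0.052,0.032],"gripper": 1},{"slide": [-0.215,0.052,0.032],"gripper": 1}]}}

```text
validation failed for argument at $.in...
```

Emit:
{"api": "arm_command", "payload": {"increments": [{"slide": [-0.215,0.051,0.032],"gripper": 1},{"slide": [-0.215,0.051,0.032],"gripper": 1},{"slide": [-0.215,0.051,0.032],"gripper": 1},{"slide": [-0.215,0.051,0.032],"gripper": 1},{"slide": [-0.215,0.051,0.032],"gripper": 1},{"slide": [-0.215,0.051,0.032],"gripper": 1},{"slide": [-0.215,0.051,0.032],"gripper": 1}]}}

```text
validation failed for argument at $.in...
```

```bash
python3 go.py 0.4677,-0.0725,0.18,11.1; python3 - <<'E'
from h import *
d=imaging.get_image("scene"); cv2.imwrite("pics/s1.png",cv2.resize(d["frame"][100:340,200:520,::-1],None,fx=2,fy=2))
E
```

```text
0.4677,-0.0725,0.18,11.1 slide [-0.4297  0.103   0.1248] spin 0.08
pos [0.2831 0.3292 0.304 ] t 1.93
```

View pics/s1.png

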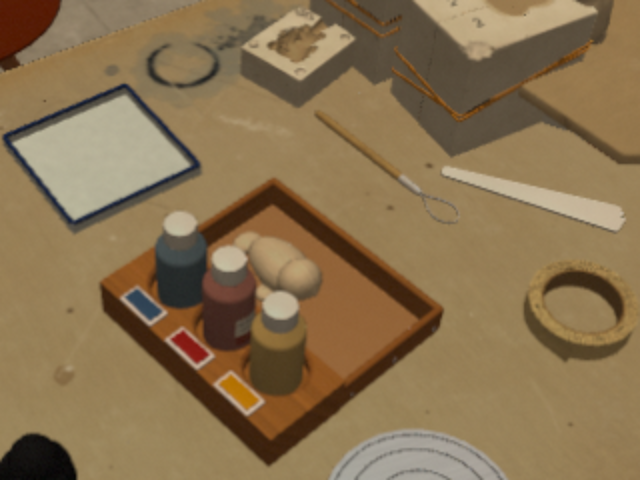

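The picture shows nothing changed. Both moves were refused because every row needs a spin value, so I'm resending them.

Emit:
{"api": "arm_command", "payload": {"increments": [{"slide": [-0.215,0.052,0.032],"spin": 0,"gripper": 1},{"slide": [-0.215,0.052,0.032],"spin": 0,"gripper": 1},{"slide": [-0.215,0.052,0.032],"spin": 0,"gripper": 1},{"slide": [-0.215,0.052,0.032],"spin": 0,"gripper": 1},{"slide": [-0.215,0.052,0.032],"spin": 0,"gripper": 1},{"slide": [-0.215,0.052,0.032],"spin": 0,"gripper": 1}]}}

```text
t: 2.48
tool_pos: [0.3763, 0.1297, 0.2714]
tool_rot: [1.993, 2.428, -0.001]
contact_force: [-0.0, 1.1, -0.2]
opening: 0.0855
grip_force: 0.0
```

Emit:
{"api": "arm_command", "payload": {"increments": [{"slide": [-0.215,0.051,0.032],"spin": 0,"gripper": 1},{"slide": [-0.215,0.051,0.032],"spin": 0,"gripper": 1},{"slide": [-0.215,0.051,0.032],"spin": 0,"gripper": 1},{"slide": [-0.215,0.051,0.032],"spin": 0,"gripper": 1},{"slide": [-0.215,0.051,0.032],"spin": 0,"gripper": 1},{"slide": [-0.215,0.051,0.032],"spin": 0,"gripper": 1},{"slide": [-0.215,0.051,0.032],"spin": 0,"gripper": 1},{"slide": [-0.215,0.051,0.032],"spin": 0,"gripper": 1}]}}

```text
t: 3.15
tool_pos: [0.4681, -0.0677, 0.2396]
tool_rot: [-1.989, -2.43, -0.0]
contact_force: [-0.1, 0.6, 0.2]
opening: 0.0853
grip_force: 0.0
```

```bash
python3 go.py 0.4677,-0.0725,0.18,11.1; python3 - <<'E'
from h import *
d=imaging.get_image("scene"); cv2.imwrite("pics/s2.png",cv2.resize(d["frame"][100:340,200:520,::-1],None,fx=2,fy=2))
E
```

```text
0.4677,-0.0725,0.18,11.1 slide [-0.0047 -0.0013  0.0596] spin 0.31
pos [ 0.4681 -0.0677  0.2396] t 3.15
```

View pics/s2.png

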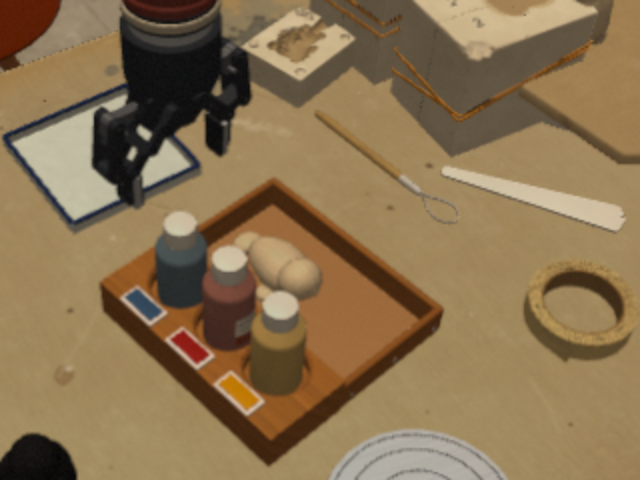

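The gripper hovers over the blue cap at (180,225), with its fingers lined up front to back along the rack. I'll descend and grip.

Emit:
{"api": "arm_command", "payload": {"increments": [{"slide": [-0.004,-0.001,0.03],"spin": 0,"gripper": 1},{"slide": [-0.004,-0.001,0.06],"spin": 0,"gripper": 1},{"slide": [-0.004,-0.001,0.06],"spin": 0,"gripper": 1},{"slide": [-0.004,-0.001,0.06],"spin": 0,"gripper": 1},{"slide": [-0.004,-0.001,0.06],"spin": 0,"gripper": -1},{"slide": [-0.004,-0.001,0.06],"spin": 0,"gripper": -1},{"slide": [-0.004,-0.001,0.06],"spin": 0,"gripper": -1},{"slide": [-0.004,-0.001,0.06],"spin": 0,"gripper": -1}]}}

```text
t: 3.87
tool_pos: [0.4685, -0.0723, 0.1816]
tool_rot: [1.987, 2.43, 0.002]
contact_force: [-0.5, 0.5, 0.9]
opening: 0.0384
grip_force: 0.0
```

Emit:
{"api": "arm_command", "payload": {"increments": [{"slide": [0,0,0],"spin": 0,"gripper": -1},{"slide": [0,0,0],"spin": 0,"gripper": -1},{"slide": [0,0,0],"spin": 0,"gripper": -1},{"slide": [0,0,0],"spin": 0,"gripper": -1}]}}

```text
t: 4.2
tool_pos: [0.4685, -0.0726, 0.1814]
tool_rot: [1.988, 2.43, 0.002]
contact_force: [-0.2, 1.4, 5.8]
opening: 0.0299
grip_force: 30.0
```

```bash
python3 go.py 0.4677,-0.0725,0.18,11.1
```

```text
0.4677,-0.0725,0.18,11.1 slide [ 0.0002 -0.0008  0.0014] spin 0.33
pos [ 0.4685 -0.0726  0.1814] t 4.2
```

Emit:
{"api": "arm_command", "payload": {"increments": [{"slide": [0,0,-0.03],"spin": 0,"gripper": -1},{"slide": [0,0,-0.07],"spin": 0,"gripper": -1},{"slide": [0,0,-0.07],"spin": 0,"gripper": -1},{"slide": [0.03,0,-0.07],"spin": 0,"gripper": -1},{"slide": [0.06,0,-0.07],"spin": 0,"gripper": -1},{"slide": [0.09,0,-0.07],"spin": 0,"gripper": -1},{"slide": [0.12,0,-0.07],"spin": 0,"gripper": -1},{"slide": [0.12,0,-0.07],"spin": 0,"gripper": -1}]}}

```text
t: 4.87
tool_pos: [0.4426, 0.0487, 0.2492]
tool_rot: [-1.982, -2.435, -0.001]
contact_force: [-0.0, 0.1, -1.0]
opening: 0.0295
grip_force: 30.0
```

```bash
python3 go.py 0.4526,0.1935,0.1574
```

```text
0.4526,0.1935,0.1574 slide [0.1395 0.0392 0.0921] spin 
pos [0.4426 0.0487 0.2492] t 4.87
```

Emit:
{"api": "arm_command", "payload": {"increments": [{"slide": [0.035,0.01,0],"spin": 0,"gripper": -1},{"slide": [0.07,0.02,0],"spin": 0,"gripper": -1},{"slide": [0.105,0.03,0],"spin": 0,"gripper": -1},{"slide": [0.138,0.038,0.02],"spin": 0,"gripper": -1},{"slide": [0.138,0.038,0.05],"spin": 0,"gripper": -1},{"slide": [0.138,0.038,0.07],"spin": 0,"gripper": -1},{"slide": [0.138,0.038,0.07],"spin": 0,"gripper": -1},{"slide": [0.138,0.038,0.07],"spin": 0,"gripper": -1}]}}

```text
t: 5.53
tool_pos: [0.4529, 0.1876, 0.1784]
tool_rot: [-1.988, -2.43, 0.005]
contact_force: [0.1, 0.4, 0.6]
opening: 0.0298
grip_force: 30.0
```

```bash
python3 go.py 0.4526,0.1935,0.1574
```

```text
0.4526,0.1935,0.1574 slide [0.0058 0.0009 0.021 ] spin 
pos [0.4529 0.1876 0.1784] t 5.53
```

Emit:
{"api": "arm_command", "payload": {"increments": [{"slide": [0.004,0,0.01],"spin": 0,"gripper": -1},{"slide": [0.004,0,0.018],"spin": 0,"gripper": -1},{"slide": [0.004,0,0.021],"spin": 0,"gripper": -1},{"slide": [0.004,0,0.021],"spin": 0,"gripper": -1},{"slide": [0.004,0,0.021],"spin": 0,"gripper": -1}]}}

```text
t: 5.95
tool_pos: [0.4531, 0.1919, 0.1591]
tool_rot: [1.989, 2.431, 0.0]
contact_force: [-0.2, -1.2, -0.3]
opening: 0.0299
grip_force: 30.0
```

Emit:
{"api": "arm_command", "payload": {"increments": [{"slide": [0,0,0],"spin": 0,"gripper": 0.5},{"slide": [0,0,0],"spin": 0,"gripper": 0.5},{"slide": [0,0,0],"spin": 0,"gripper": 0.5},{"slide": [0,0,0],"spin": 0,"gripper": 0.5},{"slide": [0,0,0],"spin": 0,"gripper": 0.5},{"slide": [0,0,-0.03],"spin": 0,"gripper": 1},{"slide": [0,0,-0.07],"spin": 0,"gripper": 1},{"slide": [0,0,-0.08],"spin": 0,"gripper": 1}]}}

```text
t: 6.62
tool_pos: [0.4552, 0.1927, 0.2451]
tool_rot: [1.985, 2.428, 0.011]
contact_force: [2.0, 0.6, 0.7]
opening: 0.0854
grip_force: 0.0
```

```bash
python3 go.py 0.4815,-0.133,0.184,11.1
```

```text
0.4815,-0.133,0.184,11.1 slide [-0.3244 -0.0394  0.0606] spin 0.35
pos [0.4552 0.1927 0.2451] t 6.62
```

Emit:
{"api": "arm_command", "payload": {"increments": [{"slide": [-0.2,-0.024,0],"spin": 0,"gripper": 1},{"slide": [-0.2,-0.024,0],"spin": 0,"gripper": 1},{"slide": [-0.2,-0.024,0],"spin": 0,"gripper": 1},{"slide": [-0.2,-0.024,0],"spin": 0,"gripper": 1},{"slide": [-0.2,-0.024,0],"spin": 0,"gripper": 1},{"slide": [-0.324,-0.039,0],"spin": 0,"gripper": 1},{"slide": [-0.324,-0.039,0],"spin": 0,"gripper": 1},{"slide": [-0.324,-0.039,0],"spin": 0,"gripper": 1}]}}

```text
t: 7.28
tool_pos: [0.4788, -0.1353, 0.2392]
tool_rot: [1.988, 2.431, 0.001]
contact_force: [0.0, 1.1, -0.6]
opening: 0.0852
grip_force: 0.0
```

Emit:
{"api": "arm_command", "payload": {"increments": [{"slide": [0,0,0],"spin": 0,"gripper": 1},{"slide": [0,0,0],"spin": 0,"gripper": 1},{"slide": [0,0,0],"spin": 0,"gripper": 1}]}}

```text
t: 7.53
tool_pos: [0.4789, -0.1332, 0.2388]
tool_rot: [-1.989, -2.431, -0.001]
contact_force: [-0.1, 1.0, 0.4]
opening: 0.0851
grip_force: 0.0
```

```bash
python3 go.py 0.4815,-0.133,0.184,11.1; python3 - <<'E'
from h import *
d=imaging.get_image("scene"); cv2.imwrite("pics/s3.png",cv2.resize(d["frame"][100:340,200:520,::-1],None,fx=2,fy=2))
E
```

```text
0.4815,-0.133,0.184,11.1 slide [-0.0003  0.0026  0.0548] spin 0.3
pos [ 0.4789 -0.1332  0.2388] t 7.53
```

View pics/s3.png

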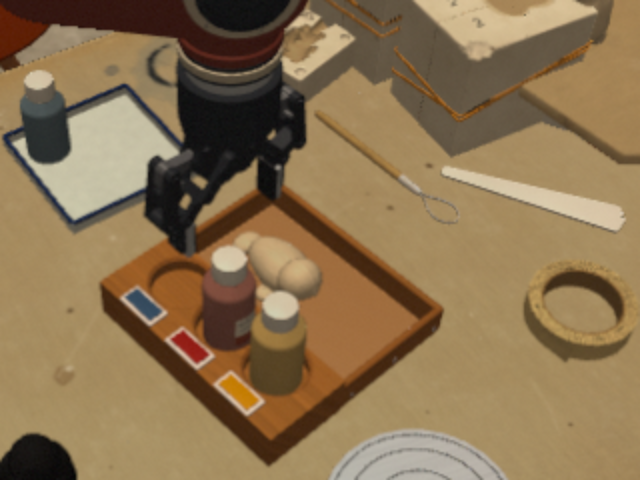

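The blue bottle stands upright in the tray at (42,125), and the gripper is over the red bottle at (229,262). Next I'll grip red.

Emit:
{"api": "arm_command", "payload": {"increments": [{"slide": [0,0.003,0.03],"spin": 0,"gripper": 1},{"slide": [0,0.003,0.054],"spin": 0,"gripper": 1},{"slide": [0,0.003,0.054],"spin": 0,"gripper": 1},{"slide": [0,0.003,0.054],"spin": 0,"gripper": 1},{"slide": [0,0.003,0.054],"spin": 0,"gripper": -1},{"slide": [0,0.003,0.054],"spin": 0,"gripper": -1},{"slide": [0,0.003,0.054],"spin": 0,"gripper": -1},{"slide": [0,0.003,0.054],"spin": 0,"gripper": -1}]}}

```text
t: 8.25
tool_pos: [0.4826, -0.1328, 0.1864]
tool_rot: [1.987, 2.43, 0.001]
contact_force: [0.4, -0.9, -0.6]
opening: 0.0389
grip_force: 0.0
```

Emit:
{"api": "arm_command", "payload": {"increments": [{"slide": [0,0,0],"spin": 0,"gripper": -1},{"slide": [0,0,0],"spin": 0,"gripper": -1},{"slide": [0,0,0],"spin": 0,"gripper": -1},{"slide": [0,0,0],"spin": 0,"gripper": -1}]}}

```text
t: 8.58
tool_pos: [0.4826, -0.133, 0.1862]
tool_rot: [1.988, 2.43, 0.001]
contact_force: [-0.9, 0.3, 6.3]
opening: 0.0298
grip_force: 29.8
```

Emit:
{"api": "arm_command", "payload": {"increments": [{"slide": [0,0,-0.03],"spin": 0,"gripper": -1},{"slide": [0,0,-0.07],"spin": 0,"gripper": -1},{"slide": [0,0,-0.07],"spin": 0,"gripper": -1},{"slide": [0.03,0,-0.07],"spin": 0,"gripper": -1},{"slide": [0.06,0,-0.07],"spin": 0,"gripper": -1},{"slide": [0.09,0,-0.07],"spin": 0,"gripper": -1},{"slide": [0.12,0,-0.07],"spin": 0,"gripper": -1},{"slide": [0.12,0,-0.07],"spin": 0,"gripper": -1}]}}

```text
t: 9.25
tool_pos: [0.4568, -0.0115, 0.2539]
tool_rot: [-1.982, -2.434, -0.002]
contact_force: [0.5, -0.3, -1.6]
opening: 0.0299
grip_force: 30.4
```

```bash
python3 go.py 0.4965,0.1535,0.160
```

```text
0.4965,0.1535,0.160 slide [0.1533 0.0723 0.0943] spin 
pos [ 0.4568 -0.0115  0.2539] t 9.25
```

Emit:
{"api": "arm_command", "payload": {"increments": [{"slide": [0.035,0.016,0],"spin": 0,"gripper": -1},{"slide": [0.07,0.033,0],"spin": 0,"gripper": -1},{"slide": [0.105,0.05,0],"spin": 0,"gripper": -1},{"slide": [0.135,0.064,0],"spin": 0,"gripper": -1},{"slide": [0.153,0.072,0.02],"spin": 0,"gripper": -1},{"slide": [0.153,0.072,0.05],"spin": 0,"gripper": -1},{"slide": [0.153,0.072,0.07],"spin": 0,"gripper": -1},{"slide": [0.153,0.072,0.07],"spin": 0,"gripper": -1}]}}

```text
t: 9.92
tool_pos: [0.4952, 0.1488, 0.1788]
tool_rot: [-1.983, -2.427, 0.013]
contact_force: [0.2, 1.1, -2.1]
opening: 0.0295
grip_force: 30.4
```

Emit:
{"api": "arm_command", "payload": {"increments": [{"slide": [0,0,0],"spin": 0,"gripper": -1},{"slide": [0,0,0],"spin": 0,"gripper": -1}]}}

```text
t: 10.08
tool_pos: [0.4991, 0.1488, 0.186]
tool_rot: [1.989, 2.43, 0.002]
contact_force: [-0.2, 0.4, -0.5]
opening: 0.0296
grip_force: 30.4
```

```bash
python3 go.py 0.4965,0.1535,0.162
```

```text
0.4965,0.1535,0.162 slide [ 0.0051 -0.0017  0.024 ] spin 
pos [0.4991 0.1488 0.186 ] t 10.08
```

Emit:
{"api": "arm_command", "payload": {"increments": [{"slide": [0.004,0,0.012],"spin": 0,"gripper": -1},{"slide": [0.004,0,0.02],"spin": 0,"gripper": -1},{"slide": [0.004,0,0.0235],"spin": 0,"gripper": -1},{"slide": [0.004,0,0.0235],"spin": 0,"gripper": -1},{"slide": [0.004,0,0.0235],"spin": 0,"gripper": -1},{"slide": [0.004,0,0.0235],"spin": 0,"gripper": -1}]}}

```text
t: 10.58
tool_pos: [0.4975, 0.153, 0.1613]
tool_rot: [1.989, 2.432, -0.0]
contact_force: [0.7, 0.1, -0.5]
opening: 0.03
grip_force: 30.4
```

Emit:
{"api": "arm_command", "payload": {"increments": [{"slide": [0,0,0],"spin": 0,"gripper": 0.5},{"slide": [0,0,0],"spin": 0,"gripper": 0.5},{"slide": [0,0,0],"spin": 0,"gripper": 0.5},{"slide": [0,0,0],"spin": 0,"gripper": 0.5},{"slide": [0,0,0],"spin": 0,"gripper": 0.5},{"slide": [0,0,-0.03],"spin": 0,"gripper": 1},{"slide": [0,0,-0.07],"spin": 0,"gripper": 1},{"slide": [0,0,-0.08],"spin": 0,"gripper": 1}]}}

```text
t: 11.25
tool_pos: [0.4999, 0.1535, 0.2477]
tool_rot: [1.985, 2.427, 0.011]
contact_force: [0.7, -0.1, 1.5]
opening: 0.0849
grip_force: 0.0
```

```bash
python3 go.py 0.4918,-0.1965,0.240,11.1
```

```text
0.4918,-0.1965,0.240,11.1 slide [-0.3415 -0.0775  0.0071] spin 0.35
pos [0.4999 0.1535 0.2477] t 11.25
```

Emit:
{"api": "arm_command", "payload": {"increments": [{"slide": [-0.2,-0.043,0],"spin": 0,"gripper": 1},{"slide": [-0.2,-0.043,0],"spin": 0,"gripper": 1},{"slide": [-0.2,-0.043,0],"spin": 0,"gripper": 1},{"slide": [-0.2,-0.043,0],"spin": 0,"gripper": 1},{"slide": [-0.2,-0.043,0],"spin": 0,"gripper": 1},{"slide": [-0.342,-0.073,0],"spin": 0,"gripper": 1},{"slide": [-0.342,-0.073,0],"spin": 0,"gripper": 1},{"slide": [-0.342,-0.073,0],"spin": 0,"gripper": 1}]}}

```text
t: 11.92
tool_pos: [0.4937, -0.1785, 0.2417]
tool_rot: [1.988, 2.431, 0.001]
contact_force: [0.5, -0.8, 0.2]
opening: 0.0854
grip_force: 0.0
```

Emit:
{"api": "arm_command", "payload": {"increments": [{"slide": [0,0,0],"spin": 0,"gripper": 1},{"slide": [0,0,0],"spin": 0,"gripper": 1},{"slide": [0,0,0],"spin": 0,"gripper": 1},{"slide": [0,0,0],"spin": 0,"gripper": 1}]}}

```text
t: 12.25
tool_pos: [0.4941, -0.1753, 0.2413]
tool_rot: [-1.987, -2.433, -0.0]
contact_force: [-0.6, 0.1, -0.4]
opening: 0.0851
grip_force: 0.0
```

```bash
python3 go.py 0.4918,-0.1965,0.185,11.1
```

```text
0.4918,-0.1965,0.185,11.1 slide [-0.0203 -0.0065  0.0562] spin 0.43
pos [ 0.4941 -0.1753  0.2413] t 12.25
```

Emit:
{"api": "arm_command", "payload": {"increments": [{"slide": [-0.02,-0.006,0],"spin": 0,"gripper": 1},{"slide": [-0.02,-0.006,0.03],"spin": 0,"gripper": 1},{"slide": [-0.02,-0.006,0.055],"spin": 0,"gripper": 1},{"slide": [-0.02,-0.006,0.055],"spin": 0,"gripper": 1},{"slide": [-0.02,-0.006,0.055],"spin": 0,"gripper": 1},{"slide": [-0.02,-0.006,0.055],"spin": 0,"gripper": 1},{"slide": [-0.02,-0.006,0.055],"spin": 0,"gripper": -1},{"slide": [-0.02,-0.006,0.055],"spin": 0,"gripper": -1}]}}

```text
t: 12.92
tool_pos: [0.4931, -0.1973, 0.1885]
tool_rot: [1.986, 2.43, 0.001]
contact_force: [0.2, -0.3, 0.2]
opening: 0.0638
grip_force: 0.0
```

Emit:
{"api": "arm_command", "payload": {"increments": [{"slide": [0,0,0],"spin": 0,"gripper": -1},{"slide": [0,0,0],"spin": 0,"gripper": -1},{"slide": [0,0,0],"spin": 0,"gripper": -1},{"slide": [0,0,0],"spin": 0,"gripper": -1},{"slide": [0,0,0],"spin": 0,"gripper": -1},{"slide": [0,0,0],"spin": 0,"gripper": -1}]}}

```text
t: 13.42
tool_pos: [0.4926, -0.1975, 0.1873]
tool_rot: [1.988, 2.431, 0.001]
contact_force: [0.5, 2.0, 4.4]
opening: 0.0297
grip_force: 29.8
```

Emit:
{"api": "arm_command", "payload": {"increments": [{"slide": [0,0,-0.03],"spin": 0,"gripper": -1},{"slide": [0,0,-0.07],"spin": 0,"gripper": -1},{"slide": [0,0,-0.07],"spin": 0,"gripper": -1},{"slide": [0.03,0,-0.07],"spin": 0,"gripper": -1},{"slide": [0.065,0,-0.07],"spin": 0,"gripper": -1},{"slide": [0.1,0,-0.07],"spin": 0,"gripper": -1},{"slide": [0.135,0,-0.07],"spin": 0,"gripper": -1},{"slide": [0.15,0,-0.07],"spin": 0,"gripper": -1}]}}

```text
t: 14.08
tool_pos: [0.461, -0.0473, 0.2552]
tool_rot: [-1.985, -2.432, -0.0]
contact_force: [0.4, -0.4, -1.0]
opening: 0.0296
grip_force: 30.2
```

Emit:
{"api": "arm_command", "payload": {"increments": [{"slide": [0,0,0],"spin": 0,"gripper": -1},{"slide": [0,0,0],"spin": 0,"gripper": -1},{"slide": [0,0,0],"spin": 0,"gripper": -1}]}}

```text
t: 14.33
tool_pos: [0.4624, -0.0508, 0.2561]
tool_rot: [1.989, 2.432, -0.001]
contact_force: [0.1, -1.2, -0.8]
opening: 0.0298
grip_force: 30.2
```

```bash
python3 go.py 0.5404,0.1135,0.162
```

```text
0.5404,0.1135,0.162 slide [0.1456 0.109  0.094 ] spin 
pos [ 0.4624 -0.0508  0.2561] t 14.33
```

Emit:
{"api": "arm_command", "payload": {"increments": [{"slide": [0.03,0.022,0],"spin": 0,"gripper": -1},{"slide": [0.06,0.045,0],"spin": 0,"gripper": -1},{"slide": [0.09,0.067,0],"spin": 0,"gripper": -1},{"slide": [0.12,0.09,0],"spin": 0,"gripper": -1},{"slide": [0.145,0.109,0],"spin": 0,"gripper": -1},{"slide": [0.145,0.109,0.02],"spin": 0,"gripper": -1},{"slide": [0.145,0.109,0.05],"spin": 0,"gripper": -1},{"slide": [0.145,0.109,0.07],"spin": 0,"gripper": -1}]}}

```text
t: 15.0
tool_pos: [0.5408, 0.1128, 0.1842]
tool_rot: [-1.989, -2.431, 0.002]
contact_force: [-0.4, -0.3, -1.6]
opening: 0.0295
grip_force: 30.3
```

Emit:
{"api": "arm_command", "payload": {"increments": [{"slide": [0,0,0],"spin": 0,"gripper": -1},{"slide": [0,0,0],"spin": 0,"gripper": -1},{"slide": [0,0,0],"spin": 0,"gripper": -1}]}}

```text
t: 15.25
tool_pos: [0.5415, 0.1127, 0.1877]
tool_rot: [1.99, 2.429, 0.002]
contact_force: [0.4, -0.4, -0.1]
opening: 0.0295
grip_force: 30.3
```

```bash
python3 go.py 0.5404,0.1135,0.163
```

```text
0.5404,0.1135,0.163 slide [ 0.001  -0.001   0.0247] spin 
pos [0.5415 0.1127 0.1877] t 15.25
```

Emit:
{"api": "arm_command", "payload": {"increments": [{"slide": [0,0,0.012],"spin": 0,"gripper": -1},{"slide": [0,0,0.021],"spin": 0,"gripper": -1},{"slide": [0,0,0.0245],"spin": 0,"gripper": -1},{"slide": [0,0,0.0245],"spin": 0,"gripper": -1},{"slide": [0,0,0.0245],"spin": 0,"gripper": -1},{"slide": [0,0,0.0245],"spin": 0,"gripper": -1}]}}

```text
t: 15.75
tool_pos: [0.5407, 0.1135, 0.1623]
tool_rot: [1.988, 2.431, 0.001]
contact_force: [0.5, -0.2, 1.1]
opening: 0.0296
grip_force: 30.5
```

Emit:
{"api": "arm_command", "payload": {"increments": [{"slide": [0,0,0],"spin": 0,"gripper": 0.5},{"slide": [0,0,0],"spin": 0,"gripper": 0.5},{"slide": [0,0,0],"spin": 0,"gripper": 0.5},{"slide": [0,0,0],"spin": 0,"gripper": 0.5},{"slide": [0,0,0],"spin": 0,"gripper": 0.5},{"slide": [0,0,-0.03],"spin": 0,"gripper": 1},{"slide": [0,0,-0.07],"spin": 0,"gripper": 1},{"slide": [0,0,-0.1],"spin": 0,"gripper": 1}]}}

```text
t: 16.42
tool_pos: [0.5404, 0.1136, 0.2637]
tool_rot: [1.989, 2.432, 0.0]
contact_force: [1.2, 0.1, 1.6]
opening: 0.0855
grip_force: 0.0
```

```bash
python3 - <<'E'
from h import *
A=imaging.get_image("scene"); B=imaging.get_image("top")
a=A["frame"][100:340,190:450]; b=B["frame"][120:290,150:420]
cv2.imwrite("pics/s4.png",cv2.resize(a,None,fx=2.3,fy=2.3,interpolation=3)[:,:,::-1]); cv2.imwrite("pics/t4.png",cv2.resize(b,None,fx=2.9,fy=2.9,interpolation=3)[:,:,::-1])
E
python3 go.py 0.5,0,0.2
```

```text
0.5,0,0.2 slide [-0.1028 -0.066   0.0687] spin 
pos [0.5434 0.1138 0.2694] t 16.52
```

View pics/s4.png

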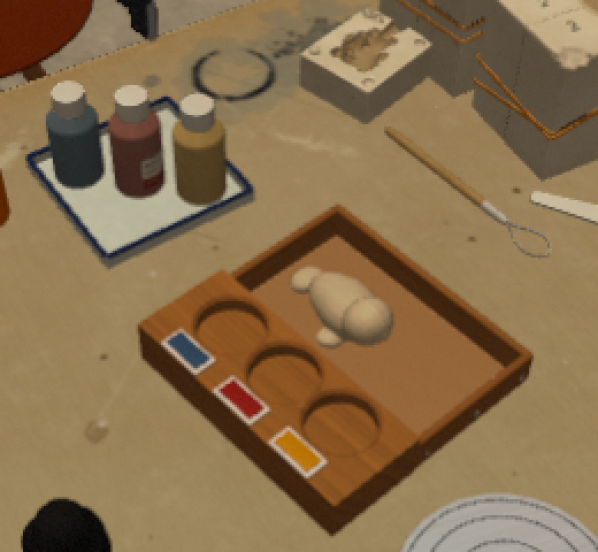

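View pics/t4.png

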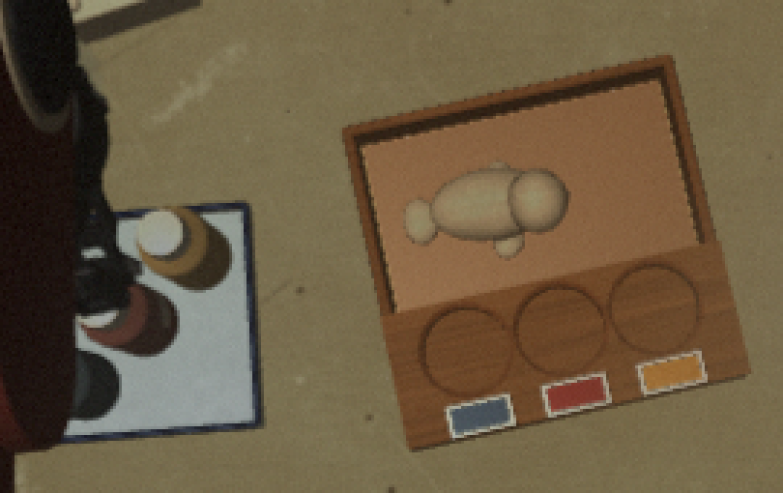

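All three bottles stand upright in the tray: in the scene crop at (75,135), (135,140) and (200,150). In the top crop the seal has its head circle at (540,199), tail at (420,221) and flipper tips at (500,166) and (508,246). The bores are clear.

```bash
python3 - <<'E'
from m import *
np.set_printoptions(precision=4,suppress=True)
S,T=imaging.get_image("scene"),imaging.get_image("top")
def mk(d,box,smax):
    h=cv2.cvtColor(d["frame"],cv2.COLOR_RGB2HSV)
    m=((h[...,1]<smax)&(h[...,2]>70)).astype(np.uint8)
    return max(blobs(d,m,60,box),key=cv2.contourArea)
cT=mk(T,(280,155,380,215),110); cS=mk(S,(300,205,380,255),112)
print(cv2.boundingRect(cT),cv2.boundingRect(cS))
t=[(336.2,188.6),(294.8,196.2)]; s=[(350,237.8),(323,221.3)]
P=tri(T,t,S,s); print("head,tail",P)
ax=P[1,:2]-P[0,:2]; ax/=np.linalg.norm(ax); print("seal x yaw",np.degrees(np.arctan2(ax[1],ax[0])))
# silhouette extents along the axis (top)
for z in(.01,.02,.03):
    Q=onz(T,cT[:,0]+0.0,z)[:,:2]; n=np.array([-ax[1],ax[0]])
    i=np.argmin(Q@ax),np.argmax(Q@ax); print(z,"len",np.ptp(Q@ax),"wid",np.ptp(Q@n),"nose",Q[i[0]],"tailend",Q[i[1]],"mid",Q[list(i)].mean(0))
f=onz(T,[(322.4,177.2),(325.2,204.8)],.012); print("flippers",f,f.mean(0),np.linalg.norm(f[0]-f[1]), np.degrees(np.arctan2(*(f[0]-f[1])[1::-1])))
E
python3 go.py 0.5,0,0.2
```

```text
(289, 176, 57, 33) (317, 216, 43, 34)
head,tail [[ 0.5657 -0.1235  0.0466  0.0018]
 [ 0.559  -0.0408  0.0163  0.0015]]
seal x yaw 94.63336009315587
0.01 len 0.11354879802289981 wid 0.06597116140170078 nose [ 0.5772 -0.1407] tailend [ 0.5583 -0.0283] mid [ 0.5677 -0.0845]
0.02 len 0.11237726543188527 wid 0.06529050808792825 nose [ 0.5751 -0.1406] tailend [ 0.5564 -0.0293] mid [ 0.5657 -0.0849]
0.03 len 0.11120573284087071 wid 0.0646098547741557 nose [ 0.573  -0.1404] tailend [ 0.5545 -0.0303] mid [ 0.5637 -0.0854]
flippers [[ 0.596  -0.0961  0.012 ]
 [ 0.54   -0.1003  0.012 ]] [ 0.568  -0.0982  0.012 ] 0.056084126290390904 4.307726843003875
0.5,0,0.2 slide [-0.1032 -0.0629  0.0632] spin 
pos [0.5409 0.1136 0.2633] t 16.62
```

```bash
python3 - <<'E'
from m import *
np.set_printoptions(precision=4,suppress=True)
S,T=imaging.get_image("scene"),imaging.get_image("top")
print("cams",ray(S,[(0,0)])[0],ray(T,[(0,0)])[0])
for d,px,b in((T,(336.2,188.6),(315,165,365,215)),(S,(350,237.8),(325,210,380,265))):
    for z in(.03,.035,.04): print(z,onz(d,[px],z), end=" ")
    print()
for d,px in((T,(294.8,196.2)),(S,(323,221.3))): print("tail",onz(d,[px],.012))
T_,S_=T["frame"][160:215,280:370],S["frame"][205:260,305:375]
a=cv2.resize(T_,None,fx=7,fy=7,interpolation=3); b=cv2.resize(S_,None,fx=7,fy=7,interpolation=3)
w=max(a.shape[1],b.shape[1]); a=a[:300]; b=b[:300]
im=np.zeros((600,w,3),np.uint8); im[:a.shape[0],:a.shape[1]]=a; im[300:300+b.shape[0],:b.shape[1]]=b
cv2.imwrite("pics/seal.png",np.clip(im.astype(int)*1.3,0,255).astype(np.uint8)[:,:,::-1])
E
```

```text
cams [ 0.1473 -0.6679  0.8594] [ 0.3738 -0.1254  0.9792]
0.03 [[ 0.5683 -0.1231  0.03  ]] 0.035 [[ 0.5673 -0.1231  0.035 ]] 0.04 [[ 0.5663 -0.1231  0.04  ]] 
0.03 [[ 0.5752 -0.1126  0.03  ]] 0.035 [[ 0.5726 -0.116   0.035 ]] 0.04 [[ 0.57   -0.1193  0.04  ]] 
tail [[ 0.5592 -0.0401  0.012 ]]
tail [[ 0.5619 -0.0378  0.012 ]]
```

View pics/seal.png

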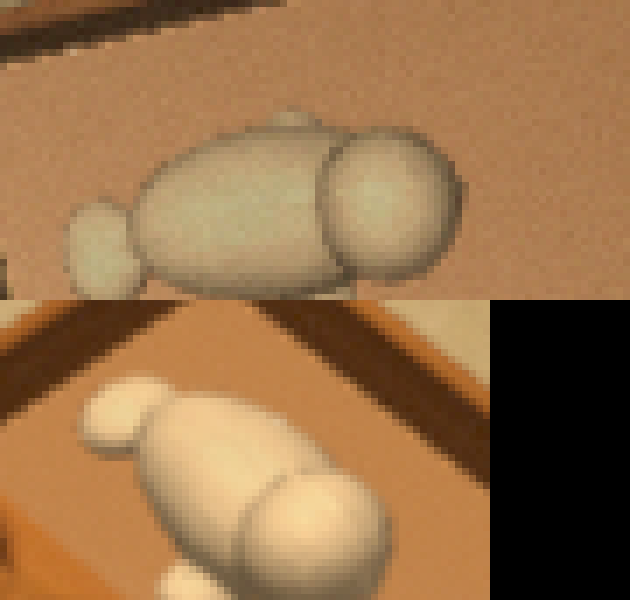

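The enlarged picture shows the head circle centred at (391,204) in the top half and about (318,540) in the scene half. That puts the seal's origin near (0.5645, −0.084) with its x axis at a yaw of about 94.5°, and the neck grip at (0.567, −0.112).

Emit:
{"api": "arm_command", "payload": {"increments": [{"slide": [-0.04,0,0],"spin": 6.6,"gripper": 0.55},{"slide": [-0.08,0,0],"spin": 6.6,"gripper": 0.55},{"slide": [-0.12,0,0],"spin": 6.6,"gripper": 0.55},{"slide": [-0.16,0,0],"spin": 6.6,"gripper": 0.55},{"slide": [-0.2,0,0],"spin": 6.6,"gripper": 0.55},{"slide": [-0.22,0,0.03],"spin": 6.6,"gripper": 0.55},{"slide": [-0.22,0,0.06],"spin": 6.6,"gripper": 0.55},{"slide": [-0.22,0,0.08],"spin": 6.6,"gripper": 0.55}]}}

```text
t: 17.38
tool_pos: [0.5821, -0.1033, 0.1769]
tool_rot: [-2.125, -2.306, 0.004]
contact_force: [-1.1, 0.5, -0.9]
opening: 0.0664
grip_force: 0.0
```

Emit:
{"api": "arm_command", "payload": {"increments": [{"slide": [0,0,0],"spin": 0,"gripper": 0.55},{"slide": [0,0,0],"spin": 0,"gripper": 0.55},{"slide": [0,0,0],"spin": 0,"gripper": 0.55},{"slide": [0,0,0],"spin": 0,"gripper": 0.55}]}}

```text
t: 17.72
tool_pos: [0.585, -0.102, 0.1838]
tool_rot: [2.123, 2.312, 0.002]
contact_force: [0.2, 0.4, -0.7]
opening: 0.0664
grip_force: 0.0
```

```bash
python3 go.py 0.568,-0.112,0.084,4.5
```

```text
0.568,-0.112,0.084,4.5 slide [-0.0084 -0.0181  0.0998] spin 0.38
pos [ 0.585  -0.102   0.1838] t 17.72
```

Sideways first, then part of the way down, with a settle and a check.

Emit:
{"api": "arm_command", "payload": {"increments": [{"slide": [-0.0085,-0.018,0],"spin": 0.4,"gripper": 0.55},{"slide": [-0.0085,-0.018,0.02],"spin": 0.4,"gripper": 0.55},{"slide": [-0.0085,-0.018,0.04],"spin": 0.4,"gripper": 0.55},{"slide": [-0.0085,-0.018,0.05],"spin": 0.4,"gripper": 0.55},{"slide": [-0.0085,-0.018,0.05],"spin": 0.4,"gripper": 0.55},{"slide": [-0.0085,-0.018,0.05],"spin": 0.4,"gripper": 0.55}]}}

```text
t: 18.22
tool_pos: [0.5672, -0.1119, 0.1326]
tool_rot: [2.133, 2.306, 0.0]
contact_force: [1.0, 0.2, 0.6]
opening: 0.0661
grip_force: 0.0
```

```bash
python3 go.py 0.568,-0.112,0.084,4.5;python3 - <<'E'
from h import *
A=imaging.get_image("scene"); B=imaging.get_image("top")
a=A["frame"][170:300,250:430]; b=B["frame"][130:280,260:420]
cv2.imwrite("pics/g.png",np.hstack([cv2.resize(a,(400,289),interpolation=3),cv2.resize(b,(308,289),interpolation=3)])[:,:,::-1])
E
```

```text
0.568,-0.112,0.084,4.5 slide [-0.0002  0.0008  0.0486] spin -0.03
pos [ 0.5672 -0.1119  0.1326] t 18.22
```

View pics/g.png

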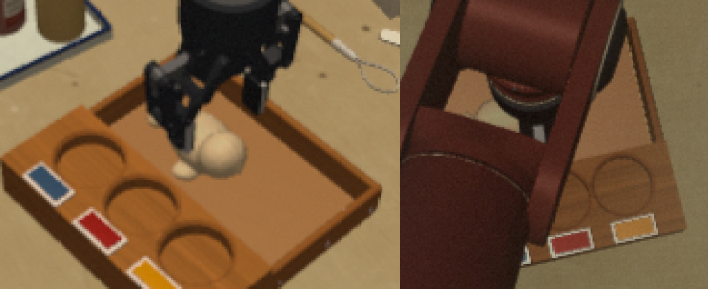

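The fingers straddle the neck in the scene half, with the near tip at (183,145) and the far tip at (258,105), clear of the timber. I'll descend and close.

Emit:
{"api": "arm_command", "payload": {"increments": [{"slide": [0,0.001,0.015],"spin": 0,"gripper": 0.55},{"slide": [0,0.001,0.03],"spin": 0,"gripper": 0.55},{"slide": [0,0.001,0.042],"spin": 0,"gripper": 0.55},{"slide": [0,0.001,0.048],"spin": 0,"gripper": 0.55},{"slide": [0,0.001,0.048],"spin": 0,"gripper": 0.55},{"slide": [0,0.001,0.048],"spin": 0,"gripper": 0.55},{"slide": [0,0.001,0.048],"spin": 0,"gripper": 0.55}]}}

```text
t: 18.9
tool_pos: [0.5685, -0.1122, 0.0849]
tool_rot: [2.133, 2.305, 0.001]
contact_force: [-0.2, -0.4, -0.5]
opening: 0.0661
grip_force: 0.0
```

Emit:
{"api": "arm_command", "payload": {"increments": [{"slide": [0,0,0],"spin": 0,"gripper": -1},{"slide": [0,0,0],"spin": 0,"gripper": -1},{"slide": [0,0,0],"spin": 0,"gripper": -1},{"slide": [0,0,0],"spin": 0,"gripper": -1},{"slide": [0,0,0],"spin": 0,"gripper": -1},{"slide": [0,0,0],"spin": 0,"gripper": -1}], "newtons": 40}}

```text
t: 19.4
tool_pos: [0.5696, -0.1129, 0.0866]
tool_rot: [2.131, 2.302, 0.002]
contact_force: [0.4, -0.7, 5.1]
opening: 0.0451
grip_force: 38.7
```

Emit:
{"api": "arm_command", "payload": {"increments": [{"slide": [0,0,-0.015],"spin": 0,"gripper": -1},{"slide": [0,0,-0.03],"spin": 0,"gripper": -1},{"slide": [0,0,-0.04],"spin": 0,"gripper": -1},{"slide": [0,0,-0.04],"spin": 0,"gripper": -1},{"slide": [0,0,-0.04],"spin": 0,"gripper": -1}]}}

```text
t: 19.82
tool_pos: [0.5683, -0.1122, 0.1247]
tool_rot: [2.132, 2.305, 0.001]
contact_force: [-0.7, 0.1, -0.8]
opening: 0.0452
grip_force: 38.4
```

```bash
python3 go.py 0.512,-0.411,0.24;python3 - <<'E'
from h import *
A=imaging.get_image("scene")
a=A["frame"][150:310,240:440]
cv2.imwrite("pics/g2.png",cv2.resize(a,None,fx=3,fy=3,interpolation=3)[:,:,::-1])
E
```

```text
0.512,-0.411,0.24 slide [-0.2937 -0.0791 -0.1152] spin 
pos [ 0.5683 -0.1122  0.1247] t 19.82
```

View pics/g2.png

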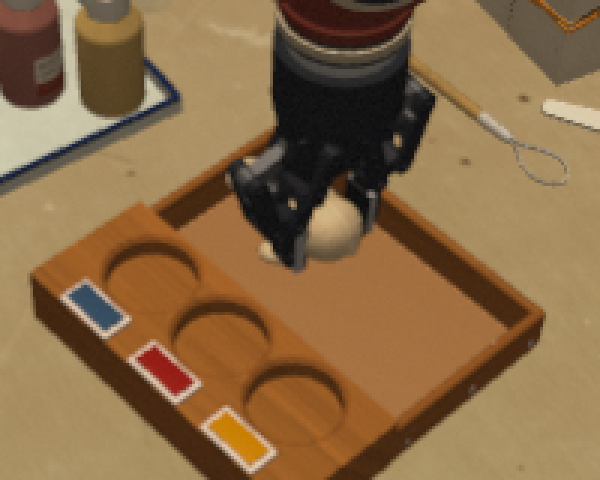

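The scene crop shows the seal held by the neck and level, its head at (335,228), clear of the cork. I'll carry it to the wheel.

Emit:
{"api": "arm_command", "payload": {"increments": [{"slide": [0,0,-0.03],"spin": 0,"gripper": -1},{"slide": [0,0,-0.06],"spin": 0,"gripper": -1},{"slide": [-0.025,-0.007,-0.06],"spin": 0,"gripper": -1},{"slide": [-0.05,-0.014,-0.06],"spin": 0,"gripper": -1},{"slide": [-0.08,-0.022,-0.06],"spin": 0,"gripper": -1},{"slide": [-0.11,-0.03,-0.06],"spin": 0,"gripper": -1},{"slide": [-0.14,-0.038,-0.06],"spin": 0,"gripper": -1},{"slide": [-0.17,-0.046,-0.06],"spin": 0,"gripper": -1}]}}

```text
t: 20.53
tool_pos: [0.5341, -0.286, 0.1823]
tool_rot: [-2.132, -2.304, 0.0]
contact_force: [0.1, -0.4, -1.6]
opening: 0.0449
grip_force: 38.6
```

Emit:
{"api": "arm_command", "payload": {"increments": [{"slide": [-0.03,-0.008,0],"spin": 0,"gripper": -1},{"slide": [-0.06,-0.016,0],"spin": 0,"gripper": -1},{"slide": [-0.09,-0.024,0],"spin": 0,"gripper": -1},{"slide": [-0.11,-0.03,0],"spin": 0,"gripper": -1},{"slide": [-0.123,-0.033,0],"spin": 0,"gripper": -1},{"slide": [-0.123,-0.033,0],"spin": 0,"gripper": -1},{"slide": [-0.123,-0.033,0],"spin": 0,"gripper": -1}]}}

```text
t: 21.12
tool_pos: [0.5115, -0.41, 0.1827]
tool_rot: [-2.133, -2.303, -0.001]
contact_force: [-0.3, 0.4, -1.5]
opening: 0.0448
grip_force: 38.6
```

```bash
python3 go.py 0.512,-0.411,0.145,4.5
```

```text
0.512,-0.411,0.145,4.5 slide [-0.0011  0.0005  0.0377] spin -0.1
pos [ 0.5115 -0.41    0.1827] t 21.12
```

Emit:
{"api": "arm_command", "payload": {"increments": [{"slide": [-0.001,0.0005,0.015],"spin": 0,"gripper": -1},{"slide": [-0.001,0.0005,0.03],"spin": 0,"gripper": -1},{"slide": [-0.001,0.0005,0.04],"spin": 0,"gripper": -1},{"slide": [-0.001,0.0005,0.044],"spin": 0,"gripper": -1},{"slide": [-0.001,0.0005,0.044],"spin": 0,"gripper": -1},{"slide": [-0.001,0.0005,0.044],"spin": 0,"gripper": -1},{"slide": [-0.001,0.0005,0.044],"spin": 0,"gripper": -1}]}}

```text
t: 21.7
tool_pos: [0.5125, -0.4109, 0.1397]
tool_rot: [-2.133, -2.306, 0.0]
contact_force: [0.6, 0.4, -1.4]
opening: 0.0451
grip_force: 38.6
```

```bash
python3 go.py 0.512,-0.411,0.137,4.5;python3 - <<'E'
from h import *
A=imaging.get_image("scene"); B=imaging.get_image("top")
a=A["frame"][290:420,340:480]; b=B["frame"][150:280,400:540]
cv2.imwrite("pics/w.png",np.hstack([cv2.resize(x,None,fx=2.8,fy=2.8,interpolation=3) for x in(a,b)])[:,:,::-1])
E
```

```text
0.512,-0.411,0.137,4.5 slide [-0.     -0.0005  0.0027] spin -0.03
pos [ 0.5125 -0.4109  0.1397] t 21.7
```

View pics/w.png

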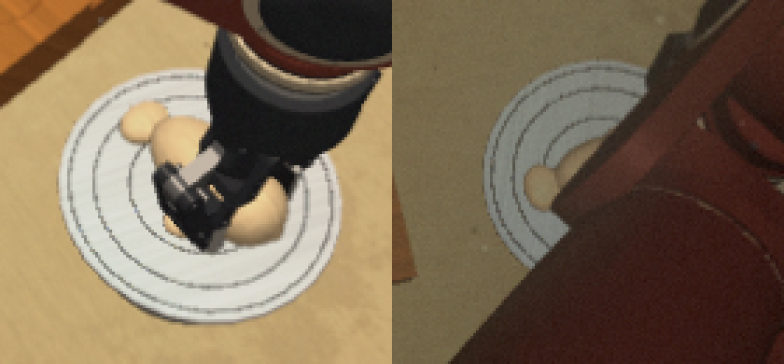

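The seal sits level just above the wheel head, centred near (200,195) in the scene half, with head and tail both reaching about the third ring. I'll lower it the last millimetres until contact.

Emit:
{"api": "arm_command", "payload": {"increments": [{"slide": [0,0,0.0015],"spin": 0,"gripper": -1},{"slide": [0,0,0.003],"spin": 0,"gripper": -1},{"slide": [0,0,0.003],"spin": 0,"gripper": -1},{"slide": [0,0,0.003],"spin": 0,"gripper": -1}]}}

```text
t: 22.13
tool_pos: [0.5125, -0.4113, 0.1371]
tool_rot: [2.133, 2.305, 0.0]
contact_force: [0.8, -0.4, -0.1]
opening: 0.0448
grip_force: 39.5
```

Emit:
{"api": "arm_command", "payload": {"increments": [{"slide": [0,0,0],"spin": 0,"gripper": 0.6},{"slide": [0,0,0],"spin": 0,"gripper": 0.6},{"slide": [0,0,0],"spin": 0,"gripper": 0.6},{"slide": [0,0,0],"spin": 0,"gripper": 0.6},{"slide": [0,0,0],"spin": 0,"gripper": 0.6},{"slide": [0,0,-0.02],"spin": 0,"gripper": 0.6},{"slide": [0,0,-0.05],"spin": 0,"gripper": 0.6},{"slide": [0,0,-0.09],"spin": 0,"gripper": 0.6}]}}

```text
t: 22.8
tool_pos: [0.5109, -0.4098, 0.2238]
tool_rot: [-2.128, -2.3, -0.001]
contact_force: [0.5, -0.6, -0.5]
opening: 0.068
grip_force: 0.0
```

Emit:
{"api": "arm_command", "payload": {"increments": [{"slide": [0.04,0,-0.03],"spin": -3.3,"gripper": 1},{"slide": [0.08,0,-0.03],"spin": -6.6,"gripper": 1},{"slide": [0.12,0,-0.03],"spin": -6.6,"gripper": 1},{"slide": [0.16,0,-0.03],"spin": -6.6,"gripper": 1},{"slide": [0.2,0,-0.03],"spin": -6.6,"gripper": 1},{"slide": [0.24,0,-0.03],"spin": -6.6,"gripper": 1},{"slide": [0.28,0,-0.03],"spin": -6.6,"gripper": 1},{"slide": [0.3,0,-0.03],"spin": -6.6,"gripper": 1}]}}

```text
t: 23.47
tool_pos: [0.4883, -0.1086, 0.2569]
tool_rot: [-1.994, -2.427, -0.002]
contact_force: [1.1, 0.7, -0.8]
opening: 0.0854
grip_force: 0.0
```

```bash
python3 go.py 0.5407,0.1135,0.25,11.1;python3 - <<'E'
from m import *
np.set_printoptions(precision=4,suppress=True)
S,T=imaging.get_image("scene"),imaging.get_image("top")
a=S["frame"][290:420,340:480]; b=T["frame"][150:280,400:540]
cv2.imwrite("pics/w2.png",np.hstack([cv2.resize(x,None,fx=2.8,fy=2.8,interpolation=3) for x in(a,b)])[:,:,::-1])
for d,box in((T,(425,160,525,265)),(S,(355,310,470,410))):
    h=cv2.cvtColor(d["frame"],cv2.COLOR_RGB2HSV)
    c=max(blobs(d,(h[...,1]>60)&(h[...,2]>60)&(h[...,0]<28)&(cv2.pointPolygonTest is not None),50,(box[0]+15,box[1]+15,box[2]-15,box[3]-15)),key=cv2.contourArea)
    r=cv2.minAreaRect(c); print(r,onz(d,[r[0]],.07)-[.5097,-.3825,.07])
# bottles in the tray: cap tops
for d,th,box in((T,100,(150,170,260,290)),(S,140,(190,110,310,215))): pass
E
```

```text
0.5407,0.1135,0.25,11.1 slide [0.2077 0.0945 0.0072] spin 0.09
pos [ 0.4883 -0.1086  0.2569] t 23.47
((477.9158020019531, 212.31729125976562), (62.82289123535156, 33.58662414550781), 10.784297943115234) [[-0.0022 -0.0009 -0.    ]]
((408.7500305175781, 354.25), (69.29645538330078, 38.890869140625), 45.0) [[-0.0062  0.0002 -0.    ]]
```

View pics/w2.png

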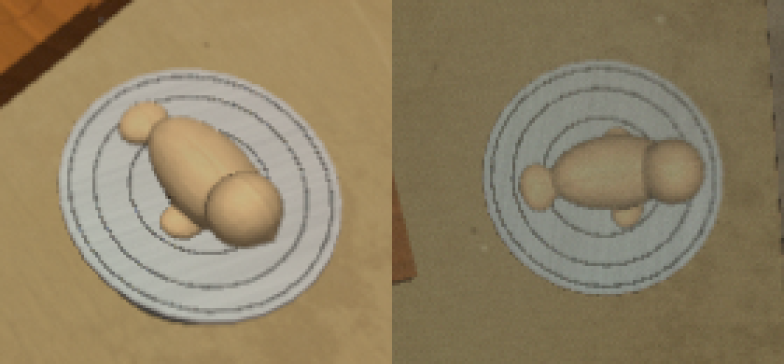

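The seal lies belly down and centred on the wheel: in the top half its tail is at (520,187) and head at (705,170), around the wheel centre at (603,178). Next is the yellow bottle's return.

Emit:
{"api": "arm_command", "payload": {"increments": [{"slide": [0.037,0.017,0],"spin": 0,"gripper": 1},{"slide": [0.074,0.034,0],"spin": 0,"gripper": 1},{"slide": [0.11,0.05,0],"spin": 0,"gripper": 1},{"slide": [0.146,0.067,0],"spin": 0,"gripper": 1},{"slide": [0.182,0.083,0],"spin": 0,"gripper": 1},{"slide": [0.207,0.0945,0],"spin": 0,"gripper": 1},{"slide": [0.207,0.0945,0],"spin": 0,"gripper": 1},{"slide": [0.207,0.0945,0],"spin": 0,"gripper": 1}]}}

```text
t: 24.23
tool_pos: [0.5427, 0.1096, 0.2568]
tool_rot: [1.995, 2.427, -0.001]
contact_force: [0.1, -0.6, 0.6]
opening: 0.0855
grip_force: 0.0
```

Emit:
{"api": "arm_command", "payload": {"increments": [{"slide": [0,0,0],"spin": 0,"gripper": 1},{"slide": [0,0,0],"spin": 0,"gripper": 1},{"slide": [0,0,0],"spin": 0,"gripper": 1}], "newtons": 30}}

```text
t: 24.48
tool_pos: [0.5423, 0.1078, 0.2569]
tool_rot: [2.0, 2.423, -0.0]
contact_force: [-0.2, -0.2, 0.4]
opening: 0.0853
grip_force: 0.0
```

```bash
python3 go.py 0.5407,0.1135,0.163,11.1
```

```text
0.5407,0.1135,0.163,11.1 slide [ 0.0059 -0.0005  0.0939] spin -0.17
pos [0.5423 0.1078 0.2569] t 24.48
```

Emit:
{"api": "arm_command", "payload": {"increments": [{"slide": [0.006,-0.0005,0.025],"spin": 0,"gripper": 1},{"slide": [0.006,-0.0005,0.055],"spin": 0,"gripper": 1},{"slide": [0.006,-0.0005,0.08],"spin": 0,"gripper": 1},{"slide": [0.006,-0.0005,0.094],"spin": 0,"gripper": 1},{"slide": [0.006,-0.0005,0.094],"spin": 0,"gripper": 1},{"slide": [0.006,-0.0005,0.094],"spin": 0,"gripper": 1},{"slide": [0.006,-0.0005,0.094],"spin": 0,"gripper": -1},{"slide": [0.006,-0.0005,0.094],"spin": 0,"gripper": -1}]}}

```text
t: 25.15
tool_pos: [0.5418, 0.1147, 0.1651]
tool_rot: [1.996, 2.422, 0.004]
contact_force: [0.0, -0.1, 0.5]
opening: 0.0636
grip_force: 0.0
```

Emit:
{"api": "arm_command", "payload": {"increments": [{"slide": [0,0,0],"spin": 0,"gripper": -1},{"slide": [0,0,0],"spin": 0,"gripper": -1},{"slide": [0,0,0],"spin": 0,"gripper": -1},{"slide": [0,0,0],"spin": 0,"gripper": -1},{"slide": [0,0,0],"spin": 0,"gripper": -1},{"slide": [0,0,0],"spin": 0,"gripper": -1}]}}

```text
t: 25.65
tool_pos: [0.5413, 0.115, 0.1641]
tool_rot: [1.996, 2.424, 0.002]
contact_force: [0.1, -0.4, 5.0]
opening: 0.03
grip_force: 30.0
```

Emit:
{"api": "arm_command", "payload": {"increments": [{"slide": [0,0,-0.03],"spin": 0,"gripper": -1},{"slide": [0,0,-0.07],"spin": 0,"gripper": -1},{"slide": [0,0,-0.09],"spin": 0,"gripper": -1},{"slide": [-0.03,-0.012,-0.09],"spin": 0,"gripper": -1},{"slide": [-0.065,-0.026,-0.09],"spin": 0,"gripper": -1},{"slide": [-0.1,-0.04,-0.09],"spin": 0,"gripper": -1},{"slide": [-0.13,-0.055,-0.09],"spin": 0,"gripper": -1},{"slide": [-0.15,-0.06,-0.09],"spin": 0,"gripper": -1}]}}

```text
t: 26.32
tool_pos: [0.5088, -0.0459, 0.252]
tool_rot: [-1.998, -2.422, 0.003]
contact_force: [0.1, 0.8, -1.0]
opening: 0.0297
grip_force: 30.2
```

```bash
python3 go.py 0.4924,-0.1973,0.188,11.1
```

```text
0.4924,-0.1973,0.188,11.1 slide [-0.1455 -0.0448  0.0641] spin -0.14
pos [ 0.5088 -0.0459  0.252 ] t 26.32
```

Emit:
{"api": "arm_command", "payload": {"increments": [{"slide": [-0.03,-0.009,0],"spin": 0,"gripper": -1},{"slide": [-0.06,-0.018,0],"spin": 0,"gripper": -1},{"slide": [-0.09,-0.028,0],"spin": 0,"gripper": -1},{"slide": [-0.12,-0.037,0],"spin": 0,"gripper": -1},{"slide": [-0.145,-0.045,0],"spin": 0,"gripper": -1},{"slide": [-0.145,-0.045,0.02],"spin": 0,"gripper": -1},{"slide": [-0.145,-0.045,0.03],"spin": 0,"gripper": -1},{"slide": [-0.145,-0.045,0.03],"spin": 0,"gripper": -1}]}}

```text
t: 26.98
tool_pos: [0.4921, -0.1937, 0.2187]
tool_rot: [-1.993, -2.419, 0.002]
contact_force: [-0.5, 0.2, -0.8]
opening: 0.0295
grip_force: 30.2
```

Emit:
{"api": "arm_command", "payload": {"increments": [{"slide": [0,0,0],"spin": 0,"gripper": -1},{"slide": [0,0,0],"spin": 0,"gripper": -1},{"slide": [0,0,0],"spin": 0,"gripper": -1}]}}

```text
t: 27.23
tool_pos: [0.4945, -0.1941, 0.2237]
tool_rot: [1.995, 2.425, 0.0]
contact_force: [-0.1, -0.9, -0.5]
opening: 0.0299
grip_force: 30.2
```

```bash
python3 go.py 0.4924,-0.1973,0.188,11.1
```

```text
0.4924,-0.1973,0.188,11.1 slide [-0.0027 -0.0027  0.0357] spin 0.02
pos [ 0.4945 -0.1941  0.2237] t 27.23
```

Emit:
{"api": "arm_command", "payload": {"increments": [{"slide": [-0.003,-0.0025,0.005],"spin": 0,"gripper": -1},{"slide": [-0.003,-0.0025,0.014],"spin": 0,"gripper": -1},{"slide": [-0.003,-0.0025,0.022],"spin": 0,"gripper": -1},{"slide": [-0.003,-0.0025,0.03],"spin": 0,"gripper": -1},{"slide": [-0.003,-0.0025,0.0355],"spin": 0,"gripper": -1},{"slide": [-0.003,-0.0025,0.0355],"spin": 0,"gripper": -1},{"slide": [-0.003,-0.0025,0.0355],"spin": 0,"gripper": -1},{"slide": [-0.003,-0.0025,0.0355],"spin": 0,"gripper": -1}]}}

```text
t: 27.9
tool_pos: [0.4927, -0.1988, 0.1887]
tool_rot: [1.996, 2.423, -0.001]
contact_force: [-2.4, -0.9, 6.4]
opening: 0.0296
grip_force: 31.6
```

```bash
python3 go.py 0.4924,-0.1973,0.188,11.1
```

```text
0.4924,-0.1973,0.188,11.1 slide [0.0015 0.     0.0007] spin -0.06
pos [ 0.4927 -0.1988  0.1887] t 27.9
```

Emit:
{"api": "arm_command", "payload": {"increments": [{"slide": [0,0,0],"spin": 0,"gripper": 0.5},{"slide": [0,0,0],"spin": 0,"gripper": 0.5},{"slide": [0,0,0],"spin": 0,"gripper": 0.5},{"slide": [0,0,0],"spin": 0,"gripper": 0.5},{"slide": [0,0,0],"spin": 0,"gripper": 0.5},{"slide": [0,0,-0.03],"spin": 0,"gripper": 1},{"slide": [0,0,-0.065],"spin": 0,"gripper": 1},{"slide": [0,0,-0.065],"spin": 0,"gripper": 1}]}}

```text
t: 28.57
tool_pos: [0.4948, -0.1996, 0.2598]
tool_rot: [1.99, 2.416, 0.003]
contact_force: [1.4, 0.1, 1.4]
opening: 0.0853
grip_force: 0.0
```

Emit:
{"api": "arm_command", "payload": {"increments": [{"slide": [0.04,0,0],"spin": 0,"gripper": 1},{"slide": [0.08,0.02,0],"spin": 0,"gripper": 1},{"slide": [0.12,0.03,0],"spin": 0,"gripper": 1},{"slide": [0.16,0.04,0],"spin": 0,"gripper": 1},{"slide": [0.2,0.05,0],"spin": 0,"gripper": 1},{"slide": [0.24,0.06,0],"spin": 0,"gripper": 1},{"slide": [0.28,0.07,0],"spin": 0,"gripper": 1},{"slide": [0.3,0.07,0],"spin": 0,"gripper": 1}]}}

```text
t: 29.23
tool_pos: [0.5034, 0.1135, 0.2526]
tool_rot: [-1.994, -2.428, -0.003]
contact_force: [-0.3, -0.7, -0.6]
opening: 0.0853
grip_force: 0.0
```

Emit:
{"api": "arm_command", "payload": {"increments": [{"slide": [0.03,0,0],"spin": 0,"gripper": 1},{"slide": [0.04,0,0],"spin": 0,"gripper": 1},{"slide": [0.04,0,0],"spin": 0,"gripper": 1},{"slide": [0.04,0,0],"spin": 0,"gripper": 1}]}}

```text
t: 29.57
tool_pos: [0.4958, 0.1489, 0.2523]
tool_rot: [1.996, 2.425, -0.001]
contact_force: [0.5, -0.3, 0.7]
opening: 0.0854
grip_force: 0.0
```

```bash
python3 go.py 0.4975,0.153,0.162,11.1; python3 - <<'E'
from m import *
np.set_printoptions(precision=4,suppress=True)
S,T=imaging.get_image("scene"),imaging.get_image("top")
def cap(d,th,box):
    h=cv2.cvtColor(d["frame"],cv2.COLOR_RGB2HSV)
    m=((h[...,2]>th)&(h[...,1]<80)).astype(np.uint8); m=cv2.morphologyEx(m,cv2.MORPH_CLOSE,np.ones((3,3)))
    return [(cen(cv2.convexHull(c)),cv2.contourArea(c)) for c in blobs(d,m,80,box)]
a=cap(T,100,(360,200,400,238)); b=cap(S,140,(325,238,360,268)); print(a,b)
if a and b: print(tri(T,[a[0][0]],S,[b[0][0]]))
cv2.imwrite("pics/s5.png",cv2.resize(S["frame"][100:340,190:450],None,fx=2.3,fy=2.3,interpolation=3)[:,:,::-1])
E
```

```text
0.4975,0.153,0.162,11.1 slide [0.0038 0.0025 0.0903] spin 0.0
pos [0.4958 0.1489 0.2523] t 29.57
[(array([380.8953, 219.6052]), 195.0)] [(array([340.58 , 253.758]), 172.5)]
[[ 0.4915 -0.1996  0.1295  0.001 ]]
```

The yellow cap top measures the same height as at the start (0.1295), so it is fully seated. Next is red.

Emit:
{"api": "arm_command", "payload": {"increments": [{"slide": [0.004,0.0025,0.025],"spin": 0,"gripper": 1},{"slide": [0.004,0.0025,0.055],"spin": 0,"gripper": 1},{"slide": [0.004,0.0025,0.08],"spin": 0,"gripper": 1},{"slide": [0.004,0.0025,0.09],"spin": 0,"gripper": 1},{"slide": [0.004,0.0025,0.09],"spin": 0,"gripper": 1},{"slide": [0.004,0.0025,0.09],"spin": 0,"gripper": 1},{"slide": [0.004,0.0025,0.09],"spin": 0,"gripper": -1},{"slide": [0.004,0.0025,0.09],"spin": 0,"gripper": -1}]}}

```text
t: 30.33
tool_pos: [0.4988, 0.1533, 0.1647]
tool_rot: [1.996, 2.422, 0.005]
contact_force: [0.7, 0.4, 0.1]
opening: 0.0639
grip_force: 0.0
```

Emit:
{"api": "arm_command", "payload": {"increments": [{"slide": [0,0,0],"spin": 0,"gripper": -1},{"slide": [0,0,0],"spin": 0,"gripper": -1},{"slide": [0,0,0],"spin": 0,"gripper": -1},{"slide": [0,0,0],"spin": 0,"gripper": -1},{"slide": [0,0,0],"spin": 0,"gripper": -1},{"slide": [0,0,0],"spin": 0,"gripper": -1}]}}

```text
t: 30.83
tool_pos: [0.498, 0.1536, 0.1636]
tool_rot: [1.997, 2.424, 0.002]
contact_force: [-0.9, 0.8, 5.1]
opening: 0.0295
grip_force: 29.8
```

Emit:
{"api": "arm_command", "payload": {"increments": [{"slide": [0,0,-0.03],"spin": 0,"gripper": -1},{"slide": [0,0,-0.07],"spin": 0,"gripper": -1},{"slide": [0,0,-0.09],"spin": 0,"gripper": -1},{"slide": [-0.03,-0.007,-0.09],"spin": 0,"gripper": -1},{"slide": [-0.065,-0.016,-0.09],"spin": 0,"gripper": -1},{"slide": [-0.1,-0.025,-0.09],"spin": 0,"gripper": -1},{"slide": [-0.13,-0.032,-0.09],"spin": 0,"gripper": -1},{"slide": [-0.15,-0.037,-0.09],"spin": 0,"gripper": -1}]}}

```text
t: 31.5
tool_pos: [0.4892, -0.0031, 0.2517]
tool_rot: [-1.999, -2.423, 0.002]
contact_force: [0.5, 0.5, -1.7]
opening: 0.0295
grip_force: 30.4
```

```bash
python3 go.py 0.4805,-0.1345,0.187,11.1
```

```text
0.4805,-0.1345,0.187,11.1 slide [-0.1273 -0.0334  0.0648] spin -0.13
pos [ 0.4892 -0.0031  0.2517] t 31.5
```

Emit:
{"api": "arm_command", "payload": {"increments": [{"slide": [-0.03,-0.008,0],"spin": 0,"gripper": -1},{"slide": [-0.06,-0.016,0],"spin": 0,"gripper": -1},{"slide": [-0.09,-0.024,0],"spin": 0,"gripper": -1},{"slide": [-0.115,-0.03,0],"spin": 0,"gripper": -1},{"slide": [-0.127,-0.0335,0.01],"spin": 0,"gripper": -1},{"slide": [-0.127,-0.0335,0.025],"spin": 0,"gripper": -1},{"slide": [-0.127,-0.0335,0.03],"spin": 0,"gripper": -1},{"slide": [-0.127,-0.0335,0.03],"spin": 0,"gripper": -1}]}}

```text
t: 32.17
tool_pos: [0.4799, -0.131, 0.2193]
tool_rot: [-1.994, -2.421, 0.002]
contact_force: [-0.8, 0.7, -1.4]
opening: 0.03
grip_force: 30.4
```

Emit:
{"api": "arm_command", "payload": {"increments": [{"slide": [0,0,0],"spin": 0,"gripper": -1},{"slide": [0,0,0],"spin": 0,"gripper": -1},{"slide": [0,0,0],"spin": 0,"gripper": -1}]}}

```text
t: 32.42
tool_pos: [0.4818, -0.1315, 0.2232]
tool_rot: [1.995, 2.425, 0.001]
contact_force: [0.0, -0.8, -1.7]
opening: 0.03
grip_force: 30.4
```

```bash
python3 go.py 0.4805,-0.1345,0.188,11.1
```

```text
0.4805,-0.1345,0.188,11.1 slide [-0.0027 -0.0019  0.0352] spin 0.01
pos [ 0.4818 -0.1315  0.2232] t 32.42
```

Emit:
{"api": "arm_command", "payload": {"increments": [{"slide": [-0.002,-0.002,0.005],"spin": 0,"gripper": -1},{"slide": [-0.002,-0.002,0.014],"spin": 0,"gripper": -1},{"slide": [-0.002,-0.002,0.022],"spin": 0,"gripper": -1},{"slide": [-0.002,-0.002,0.03],"spin": 0,"gripper": -1},{"slide": [-0.002,-0.002,0.035],"spin": 0,"gripper": -1},{"slide": [-0.002,-0.002,0.035],"spin": 0,"gripper": -1},{"slide": [-0.002,-0.002,0.035],"spin": 0,"gripper": -1},{"slide": [-0.002,-0.002,0.035],"spin": 0,"gripper": -1}]}}

```text
t: 33.08
tool_pos: [0.48, -0.1346, 0.1882]
tool_rot: [1.997, 2.425, -0.001]
contact_force: [-2.5, 0.1, 6.3]
opening: 0.03
grip_force: 31.7
```

Emit:
{"api": "arm_command", "payload": {"increments": [{"slide": [0,0,0],"spin": 0,"gripper": 0.5},{"slide": [0,0,0],"spin": 0,"gripper": 0.5},{"slide": [0,0,0],"spin": 0,"gripper": 0.5},{"slide": [0,0,0],"spin": 0,"gripper": 0.5},{"slide": [0,0,0],"spin": 0,"gripper": 0.5},{"slide": [0,0,-0.03],"spin": 0,"gripper": 1},{"slide": [0,0,-0.065],"spin": 0,"gripper": 1},{"slide": [0,0,-0.065],"spin": 0,"gripper": 1}]}}

```text
t: 33.75
tool_pos: [0.4825, -0.1355, 0.2597]
tool_rot: [1.99, 2.416, 0.005]
contact_force: [0.7, -0.5, 1.1]
opening: 0.0855
grip_force: 0.0
```

Emit:
{"api": "arm_command", "payload": {"increments": [{"slide": [0.04,0,0],"spin": 0,"gripper": 1},{"slide": [0.08,0.01,0],"spin": 0,"gripper": 1},{"slide": [0.12,0.015,0],"spin": 0,"gripper": 1},{"slide": [0.16,0.02,0],"spin": 0,"gripper": 1},{"slide": [0.2,0.025,0],"spin": 0,"gripper": 1},{"slide": [0.24,0.03,0],"spin": 0,"gripper": 1},{"slide": [0.28,0.035,0],"spin": 0,"gripper": 1},{"slide": [0.3,0.036,0],"spin": 0,"gripper": 1}]}}

```text
t: 34.42
tool_pos: [0.4569, 0.1705, 0.2526]
tool_rot: [-1.993, -2.428, -0.003]
contact_force: [0.0, -0.4, 0.8]
opening: 0.0851
grip_force: 0.0
```

Emit:
{"api": "arm_command", "payload": {"increments": [{"slide": [0.025,0,0],"spin": 0,"gripper": 1},{"slide": [0.025,0,0],"spin": 0,"gripper": 1},{"slide": [0.025,0,0],"spin": 0,"gripper": 1},{"slide": [0.025,0,0],"spin": 0,"gripper": 1}]}}

```text
t: 34.75
tool_pos: [0.4528, 0.1912, 0.2523]
tool_rot: [1.997, 2.425, -0.001]
contact_force: [0.9, 0.4, -0.1]
opening: 0.0856
grip_force: 0.0
```

```bash
python3 go.py 0.4531,0.192,0.1595,11.1; python3 - <<'E'
from m import *
np.set_printoptions(precision=4,suppress=True)
S,T=imaging.get_image("scene"),imaging.get_image("top")
def cap(d,th,box):
    h=cv2.cvtColor(d["frame"],cv2.COLOR_RGB2HSV)
    m=((h[...,2]>th)&(h[...,1]<80)).astype(np.uint8); m=cv2.morphologyEx(m,cv2.MORPH_CLOSE,np.ones((3,3)))
    return [cen(cv2.convexHull(c)) for c in blobs(d,m,80,box)]
a=cap(T,100,(325,200,400,240)); b=cap(S,140,(303,215,360,268)); print(a,b)
print(tri(T,a,S,b))
E
```

```text
0.4531,0.192,0.1595,11.1 slide [0.0008 0.0004 0.0928] spin -0.05
pos [0.4528 0.1912 0.2523] t 34.75
[array([343.2304, 228.2149]), array([380.9251, 219.6955])] [array([312.8285, 230.7135]), array([340.622 , 253.6946])]
[[ 0.4784 -0.1339  0.1289  0.0011]
 [ 0.4914 -0.1996  0.1298  0.0013]]
```

Red is seated too (cap at 0.1289, in line with the bore). Blue is next.

Emit:
{"api": "arm_command", "payload": {"increments": [{"slide": [0.001,0.0005,0.025],"spin": 0,"gripper": 1},{"slide": [0.001,0.0005,0.055],"spin": 0,"gripper": 1},{"slide": [0.001,0.0005,0.08],"spin": 0,"gripper": 1},{"slide": [0.001,0.0005,0.093],"spin": 0,"gripper": 1},{"slide": [0.001,0.0005,0.093],"spin": 0,"gripper": 1},{"slide": [0.001,0.0005,0.093],"spin": 0,"gripper": 1},{"slide": [0.001,0.0005,0.093],"spin": 0,"gripper": -1},{"slide": [0.001,0.0005,0.093],"spin": 0,"gripper": -1}]}}

```text
t: 35.52
tool_pos: [0.4543, 0.1926, 0.1613]
tool_rot: [1.997, 2.423, 0.004]
contact_force: [0.7, 0.7, 0.3]
opening: 0.0639
grip_force: 0.0
```

Emit:
{"api": "arm_command", "payload": {"increments": [{"slide": [0,0,0],"spin": 0,"gripper": -1},{"slide": [0,0,0],"spin": 0,"gripper": -1},{"slide": [0,0,0],"spin": 0,"gripper": -1},{"slide": [0,0,0],"spin": 0,"gripper": -1},{"slide": [0,0,0],"spin": 0,"gripper": -1},{"slide": [0,0,0],"spin": 0,"gripper": -1}]}}

```text
t: 36.02
tool_pos: [0.4537, 0.1929, 0.1605]
tool_rot: [1.997, 2.424, 0.002]
contact_force: [-0.9, 0.2, 6.3]
opening: 0.0292
grip_force: 29.8
```

Emit:
{"api": "arm_command", "payload": {"increments": [{"slide": [0,0,-0.03],"spin": 0,"gripper": -1},{"slide": [0,0,-0.07],"spin": 0,"gripper": -1},{"slide": [0,0,-0.09],"spin": 0,"gripper": -1},{"slide": [-0.03,-0.004,-0.09],"spin": 0,"gripper": -1},{"slide": [-0.065,-0.008,-0.09],"spin": 0,"gripper": -1},{"slide": [-0.1,-0.013,-0.09],"spin": 0,"gripper": -1},{"slide": [-0.13,-0.018,-0.09],"spin": 0,"gripper": -1},{"slide": [-0.15,-0.02,-0.09],"spin": 0,"gripper": -1}]}}

```text
t: 36.68
tool_pos: [0.4616, 0.0394, 0.2487]
tool_rot: [-1.999, -2.423, 0.002]
contact_force: [1.3, 0.3, -1.7]
opening: 0.0295
grip_force: 30.2
```

```bash
python3 go.py 0.4680,-0.0718,0.185,11.1
```

```text
0.4680,-0.0718,0.185,11.1 slide [-0.1103 -0.0148  0.0638] spin -0.14
pos [0.4616 0.0394 0.2487] t 36.68
```

Emit:
{"api": "arm_command", "payload": {"increments": [{"slide": [-0.03,-0.004,0],"spin": 0,"gripper": -1},{"slide": [-0.06,-0.008,0],"spin": 0,"gripper": -1},{"slide": [-0.085,-0.011,0],"spin": 0,"gripper": -1},{"slide": [-0.105,-0.014,0],"spin": 0,"gripper": -1},{"slide": [-0.111,-0.015,0.01],"spin": 0,"gripper": -1},{"slide": [-0.111,-0.015,0.025],"spin": 0,"gripper": -1},{"slide": [-0.111,-0.015,0.03],"spin": 0,"gripper": -1},{"slide": [-0.111,-0.015,0.03],"spin": 0,"gripper": -1}]}}

```text
t: 37.35
tool_pos: [0.4673, -0.0694, 0.2165]
tool_rot: [-1.994, -2.421, 0.003]
contact_force: [-0.6, 0.4, -0.2]
opening: 0.0298
grip_force: 30.2
```

Emit:
{"api": "arm_command", "payload": {"increments": [{"slide": [0,0,0],"spin": 0,"gripper": -1},{"slide": [0,0,0],"spin": 0,"gripper": -1},{"slide": [0,0,0],"spin": 0,"gripper": -1}]}}

```text
t: 37.6
tool_pos: [0.4691, -0.0698, 0.2202]
tool_rot: [1.995, 2.425, 0.001]
contact_force: [0.1, -0.3, -0.4]
opening: 0.03
grip_force: 30.2
```

```bash
python3 go.py 0.4680,-0.0718,0.185,11.1
```

```text
0.4680,-0.0718,0.185,11.1 slide [-0.0017 -0.0015  0.0352] spin -0.0
pos [ 0.4691 -0.0698  0.2202] t 37.6
```

Emit:
{"api": "arm_command", "payload": {"increments": [{"slide": [-0.002,-0.0015,0.005],"spin": 0,"gripper": -1},{"slide": [-0.002,-0.0015,0.014],"spin": 0,"gripper": -1},{"slide": [-0.002,-0.0015,0.022],"spin": 0,"gripper": -1},{"slide": [-0.002,-0.0015,0.03],"spin": 0,"gripper": -1},{"slide": [-0.002,-0.0015,0.035],"spin": 0,"gripper": -1},{"slide": [-0.002,-0.0015,0.035],"spin": 0,"gripper": -1},{"slide": [-0.002,-0.0015,0.035],"spin": 0,"gripper": -1},{"slide": [-0.002,-0.0015,0.035],"spin": 0,"gripper": -1}]}}

```text
t: 38.27
tool_pos: [0.4679, -0.0727, 0.1851]
tool_rot: [-1.997, -2.425, 0.001]
contact_force: [-2.1, 0.5, 6.4]
opening: 0.0296
grip_force: 31.4
```

Emit:
{"api": "arm_command", "payload": {"increments": [{"slide": [0,0,0],"spin": 0,"gripper": 0.5},{"slide": [0,0,0],"spin": 0,"gripper": 0.5},{"slide": [0,0,0],"spin": 0,"gripper": 0.5},{"slide": [0,0,0],"spin": 0,"gripper": 0.5},{"slide": [0,0,0],"spin": 0,"gripper": 0.5},{"slide": [0,0,-0.03],"spin": 0,"gripper": 1},{"slide": [0,0,-0.07],"spin": 0,"gripper": 1},{"slide": [0,0,-0.08],"spin": 0,"gripper": 1}]}}

```text
t: 38.93
tool_pos: [0.4696, -0.0731, 0.2703]
tool_rot: [1.992, 2.419, 0.005]
contact_force: [0.8, -0.7, 1.6]
opening: 0.0854
grip_force: 0.0
```

Emit:
{"api": "arm_command", "payload": {"increments": [{"slide": [0.04,0,0],"spin": 0,"gripper": 1},{"slide": [0.08,0,0],"spin": 0,"gripper": 1},{"slide": [0.12,0,0],"spin": 0,"gripper": 1},{"slide": [0.16,0,0],"spin": 0,"gripper": 1},{"slide": [0.2,0,0],"spin": 0,"gripper": 1},{"slide": [0.24,0,0],"spin": 0,"gripper": 1},{"slide": [0.24,0,0],"spin": 0,"gripper": 1},{"slide": [0.24,0,0],"spin": 0,"gripper": 1}]}}

```text
t: 39.6
tool_pos: [0.421, 0.1649, 0.2643]
tool_rot: [1.991, 2.429, -0.0]
contact_force: [0.1, -0.2, -0.0]
opening: 0.0858
grip_force: 0.0
```

Emit:
{"api": "arm_command", "payload": {"increments": [{"slide": [0,0,0],"spin": 0,"gripper": 1},{"slide": [0,0,0],"spin": 0,"gripper": 1},{"slide": [0,0,0],"spin": 0,"gripper": 1},{"slide": [0,0,0],"spin": 0,"gripper": 1},{"slide": [0,0,0],"spin": 0,"gripper": 1},{"slide": [0,0,0],"spin": 0,"gripper": 1}]}}

```text
t: 40.1
tool_pos: [0.4219, 0.1624, 0.2644]
tool_rot: [1.999, 2.423, 0.0]
contact_force: [0.9, 0.4, 0.6]
opening: 0.0859
grip_force: 0.0
```

```bash
python3 - <<'E'
from m import *
np.set_printoptions(precision=4,suppress=True)
S,T=imaging.get_image("scene"),imaging.get_image("top")
def cap(d,th,box):
    h=cv2.cvtColor(d["frame"],cv2.COLOR_RGB2HSV)
    m=((h[...,2]>th)&(h[...,1]<80)).astype(np.uint8); m=cv2.morphologyEx(m,cv2.MORPH_CLOSE,np.ones((3,3)))
    return [cen(cv2.convexHull(c)) for c in blobs(d,m,80,box)]
a=cap(T,100,(295,200,400,247)); b=cap(S,140,(278,200,360,268)); print(len(a),len(b))
if len(a)==len(b): print(tri(T,a,S,b))
cv2.imwrite("pics/s6.png",cv2.resize(S["frame"][130:420,190:480],None,fx=2,fy=2,interpolation=3)[:,:,::-1])
E
```

```text
3 3
[[ 0.4662 -0.0743  0.1259  0.0013]
 [ 0.4784 -0.1339  0.1288  0.0011]
 [ 0.4913 -0.1996  0.1298  0.0013]]
```

View pics/s6.png

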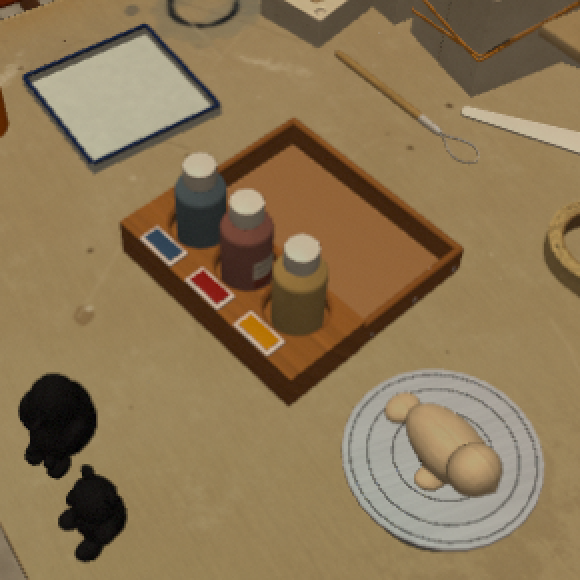

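The picture shows all three bottles upright in their own bores, with caps at (200,165), (246,208) and (301,250) and cap heights as at the start. The seal lies centred on the wheel at (445,455), so I'm handing in.

```bash
python3 -c "
from station import order; print(order.finish_job())"
```

```text
the job is handed in; nothing more can be done
None
```

The job is handed in: the seal lies belly down in the middle of the wheel, and all three bottles are upright and fully down in their own bores by my last camera check (the hand-in returned no verdict).

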